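Pack the spent purifier cartridges into their return case

ROBOT

A 7-joint arm with a two-finger parallel gripper is mounted at the origin on a cart in front of the work surface, level with it; the furniture and walls round the work are solid. World frame = base frame: x ahead of the robot, y to its left, z up, the work surface at z = 0. Lengths are in m, angles in rad, forces in N, time in s.
With the tool pointing down it reaches from about 0.4 to 0.85 m from the base axis. Payload 4.5 kg.
Tool frame: the origin (TCP) lies midway between the tips of the shut fingers; the grasp point (between the pads) lies 19 mm behind it; z points along the fingers, y is the direction in which the jaws open and shut (so a half turn about z gives the same grasp; the last joint's range is limited). The gripper opens to 88 mm and grips with 3 to 60 N. Pads are 18 mm wide; open, the fingers measure 123 mm over their backs; the gripper's body (75 mm by 187 mm) begins 45 mm behind the grasp point.
Start: joints at [-1.248, 0.689, -0.195, 1.565, 0.157, 0.902, -0.215], TCP at [0.178, 0.599, 0.205] pointing down, gripper open.
Joint ranges: [-3.01, 3.01], [-0.46, 2.08], [-1.47, 1.51], [0.13, 2.56], [-1, 4.14], [0.04, 2.09], [-2.66, 2.66]. Speed limits (rad/s): [2.57, 2.57, 3.14, 3.14, 3.14, 3.14, 3.14].

INTERFACE

Orientations are given as a 3x3 rotation matrix whose columns are the frame's x, y, z axes.
In Python, from station import manip gives the robot as it stands. The module is installed in compiled form; this text tells all that it offers.
- The arm moves only by the shell command python3 -m creep 'ROWS' [FORCE]. ROWS is text: rows parted by semicolons, each of 5 numbers parted by spaces: the shift along the tool's x, y, z in m, then the turn about the tool's z in rad, then the finger opening in m, from 0 to 0.0881. In form: dx dy dz turn grip; .... A call has 1 to 10 rows; each row shifts and turns the commanded pose from where the row before left it, along the tool's axes as they then stand; what a row does not reach is not made up. A row lasts 1/12 s, in which the tool goes at most 41.7 mm and 7.16 degrees, less where a joint would pass 70% of its speed; a pose out of reach is approached as far as the arm can. A call is refused whole if a number of a shift passes 0.0417 or a number of a turn 0.125, either way. A call with a gripper value outside its range is refused whole. The fingers move at their own pace and stop on an object; FORCE is the grip in N (left out, the last holds). Time passes only in rows, so rows that do not move let the fingers close. It gives the time, the measured TCP pose, the force and the opening at its end, in the units of the state.
- manip.observe(): the state, without advancing time (a new reading comes with each control period).
- manip.grab_frame(name): name is "side" or "top"; returns a dict with "pixels" (420x560x3 uint8, red, green, blue), "depth" (420x560 float32, m along the optical axis (not along the pixel's ray), 0 where there is no reading), "fx", "fy", "cx", "cy" (pixels), "k1" (the pictures are not rectified: a ray, as slopes to the right and down, at radius r is drawn at 1 + k1 r^2 times it, then the intrinsics apply), "rvec" (rotation vector, rad) and "tvec" (3), from world to camera coordinates, as OpenCV has them. Camera axes: x right, y down, z forward; pixel columns grow to the right and rows downward; lengths in m; the calibration is good to about 2 mm. A picture is of the moment at which its call begins.
- manip.close_job(): hands the job in, once; it reports no verdict.
The state is a dict: "clock": time; "joint_pos": joint angles; "qvel": joint speeds; "joint_efforts": joint torques, N m; "tcp_pos": TCP position; "tcp_rot": TCP orientation; "ft_force": force on the tool from outside, world axes, zero at the start; "moment": the same for the moment, N m; "gripper_width": finger opening in m.
Only numpy, scipy, OpenCV 4.12 (cv2) and the standard library are available. Lean on these libraries where they do the work, as an engineer would, in place of code of your own. Each camera call takes 0.05 s, during which the arm holds its last target. There are 200 camera calls.

TASK

The spent water-purifier cartridges go back in the grey return case: roll every cartridge lying on the bench in through the case's open front, keeping it lying on its side (it is too fat to grip, so no lifting), until it stops against the back wall or against the one ahead of it. Once all are in, swing the front door shut, then set the blue lid on the rim and press it down until it has snapped home and sits level all round. Leave the other things on the bench where they are.

Things in the scene. Friction and masses are not known exactly. Their poses are not given: they have to be found in the camera images.
- case: grey plastic return case, fixed, 250 mm long (its x), 160 mm wide (y), rim 90 mm high, open above; walls 8 mm, floor 3 mm, flush with the 3 mm grey-green bench mat before its mouth (455 x 285 mm; edge raised to 15 mm from x = -0.30 outward). Origin: centre of its underside; z up. x runs from the open front (x = -0.125) to the back wall (inner face x = +0.117); inner width 144 mm (y = -0.072 to +0.072). Holds three cartridges one behind another
- case_rim (a point): middle of the case at rim height (90 mm above the bench); the lid's centre belongs over it. Each long wall has two black sprung noses just under the rim (case x = -0.075 and +0.075) that stand 3.5 mm out. A lid laid on rests on them about 14 mm proud; 3 to 8 N down over each pair (6 to 15 N in all) snaps it home
- door (a joint): front door of the case, rad: 0 shut, grows as it swings outward (to 2.6); starts wide open (2.3 to 2.55), moves easily and stays where it is left. Panel 154 mm wide, 7 mm thick, from 5 to 87 mm above the bench
- door_hinge (a point): on the upright hinge axis of the door, 50 mm above the bench, at the front corner of the case (case x = -0.121, y = -0.077). At joint angle q the panel runs from here along (-sin q, cos q) in the case's x, y
- door_edge (a point): on the door panel 12 mm short of its free edge, 142 mm from the hinge, 50 mm above the bench
- lid_bar (a point): centre of the grab bar of the loose blue lid: 104 mm long (x) by 14 mm wide (y, grasp across it) by 16 mm high, 34 mm above the plate, 60 mm above the lid's lower edge; 128 mm above the bench once the lid is home. Lid 267 x 177 mm, 0.25 kg; skirt 22 mm deep goes outside walls and shut door with 5 mm play (1.5 mm at the snap beads). z up; fits either way round
- cartridge_a_mid (a point): centre of purifier cartridge a, if present: white cylinder with fluted blue end caps and a grey middle band, 76 mm diameter, 112 mm long, 0.3 to 0.5 kg, lying on its side (centre 41 mm above the bench, on the mat as on the case floor). y is the cylinder's axis; x and z turn as it rolls. Rolls easily square to its axis, coasting some 2 to 8 cm after a push at 0.1 m/s; it slides along its axis when an end is pushed
- cartridge_b_mid (a point): centre of purifier cartridge b, if present: white cylinder with fluted blue end caps and a grey middle band, 76 mm diameter, 112 mm long, 0.3 to 0.5 kg, lying on its side (centre 41 mm above the bench, on the mat as on the case floor). y is the cylinder's axis; x and z turn as it rolls. Rolls easily square to its axis, coasting some 2 to 8 cm after a push at 0.1 m/s; it slides along its axis when an end is pushed
- cartridge_c_mid (a point): centre of purifier cartridge c, if present: white cylinder with fluted blue end caps and a grey middle band, 76 mm diameter, 112 mm long, 0.3 to 0.5 kg, lying on its side (centre 41 mm above the bench, on the mat as on the case floor). y is the cylinder's axis; x and z turn as it rolls. Rolls easily square to its axis, coasting some 2 to 8 cm after a push at 0.1 m/s; it slides along its axis when an end is pushed
- tip_box: blue pipette-tip box with clear lid, 130 x 85 x 70 mm: bystander, leave it alone. Origin: centre of its underside
- bench_timer: white bench timer, 64 x 64 x 22 mm: bystander, leave it alone. Origin: centre of its underside
- label_roll: white roll of labels, 58 mm across, 24 mm high: bystander, leave it alone. Origin: centre of its underside
- marker_black: black and white marker pen, 134 mm long: bystander, leave it alone. Origin: centre of its underside
There are look-alikes about, which are no part of the job. What is shaped like the part that bears cartridge_b_mid but red is not meant.

How it is judged:
By the outcome, as a careful person would: the job done as asked, in the order asked, and still so for the second after the job is handed in, with the robot touching nothing.
Of cartridge_a, cartridge_b, cartridge_c only 2 to 3 are there at a start; the rules pass over those that are not, and their reading is None.
At some moment in a run one of cartridge_a, cartridge_b, cartridge_c may be knocked a few centimetres aside while the robot is not near it.
Once in a run the grip may slacken for a moment while it holds something.
It also fails if it takes over 210 s, if anything falls off the work surface, if the arm or the gripper's body presses on something with over 40 N, if the wrist force passes 120 N, or if a joint passes its speed limit or range.

## Working session

There is one attempt and no reset: what is moved stays moved. The work goes in short steps, Python scripts to look and compute and a shell command to move; the robot and the scene stay as the last step left them, time stands still between calls to the robot, and variables do not carry over. Pictures are saved under pics/ and viewed, about 12 in all and at most 16, crops included, and the job is handed in when it is done.

```bash
mkdir -p pics
cat > h.py <<'E'
import numpy as np,cv2
from station import manip
def grab(n):
    f=manip.grab_frame(n); return f
def save(f,name): cv2.imwrite('pics/'+name,cv2.cvtColor(f['pixels'],cv2.COLOR_RGB2BGR))
def cloud(f):
    K=np.array([[f['fx'],0,f['cx']],[0,f['fy'],f['cy']],[0,0,1.]])
    v,u=np.mgrid[0:420,0:560]
    p=cv2.undistortPoints(np.stack([u.ravel(),v.ravel()],1).astype(np.float64)[:,None],K,np.array([f['k1'],0,0,0.])).reshape(420,560,2)
    d=f['depth'].astype(float)
    P=np.dstack([p[...,0]*d,p[...,1]*d,d])
    R=cv2.Rodrigues(np.array(f['rvec'],float))[0]
    W=(P-np.array(f['tvec'],float).reshape(3))@R
    W[d==0]=np.nan
    return W
E
python3 - <<'E'
from h import *
for n in('top','side'):
    f=grab(n);save(f,n+'0.png');W=cloud(f);np.save(n+'0.npy',W)
s=manip.observe();print(s)
E
```

```text
{'clock': 0.1, 'joint_pos': array([-1.24818536,  0.68990014, -0.19453451,  1.56623665,  0.15728745,
        0.90253639, -0.21513367]), 'qvel': array([ 0.0010772 , -0.00133113,  0.00152197, -0.00294156, -0.0004996 ,
       -0.00023886, -0.00139313]), 'joint_efforts': array([-2.95607439e-03, -5.28502071e+01, -1.27133712e+00, -1.53840494e+01,
       -5.25243336e-02,  1.87729202e-03,  4.40051485e-05]), 'tcp_pos': array([0.17786382, 0.59849293, 0.20459155]), 'tcp_rot': array([[-9.58596207e-01,  2.84768626e-01, -3.75029326e-04],
       [ 2.84768852e-01,  9.58594798e-01, -1.64769604e-03],
       [-1.09710978e-04, -1.68627185e-03, -9.99998572e-01]]), 'ft_force': array([-0.26276084,  0.18776096,  0.41007664]), 'moment': array([ 0.05139347, -0.04415811, -0.02173991]), 'gripper_width': 0.08821408171592637}
```

View pics/top0.png

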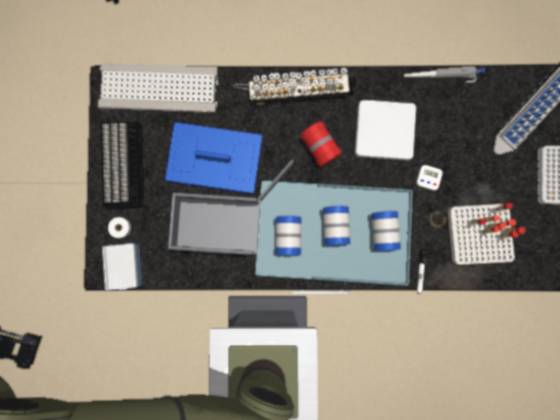

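View pics/side0.png

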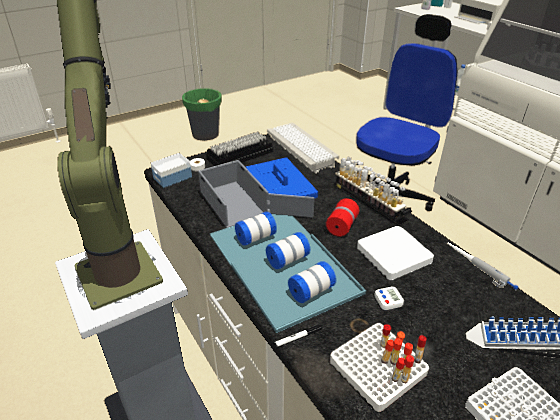

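Top view: case mouth faces right (world −y), cartridges at about (288,235), (336,226), (386,231), a lid at (213,157), the door open at (277,180), and a red decoy at (320,143). All three cartridges are present.

```bash
cat >> h.py <<'E'
def colors(f): return cv2.cvtColor(f['pixels'],cv2.COLOR_RGB2HSV)
def rect(W,m,zr=None):
    p=W[m]; p=p[np.isfinite(p[:,0])]
    return cv2.minAreaRect(p[:,:2].astype(np.float32)*1000), p
def carts(f,W,C=None):
    # top camera: components of height 0.055..0.09 in mat/case area, white/blue, not red
    H=colors(f); z=W[...,2]
    red=((H[...,0]<10)|(H[...,0]>170))&(H[...,1]>120)
    return (z>0.05)&(z<0.09)&~red
E
python3 - <<'E'
from h import *
W=np.load('top0.npy'); f=dict(pixels=cv2.cvtColor(cv2.imread('pics/top0.png'),cv2.COLOR_BGR2RGB))
H=colors(f);z=W[...,2]
n,l,st,c=cv2.connectedComponentsWithStats(((z>0.035)&(z<0.2)).astype(np.uint8))
for i in range(1,n):
    if st[i,4]>40:
        r,p=rect(W,l==i)
        q=p[p[:,2]>np.percentile(p[:,2],97)-0.006]
        print(c[i].round(),st[i,4],'rect',[np.round(x,1) for x in r],'zmax',p[:,2].max().round(3),'med',np.median(p[:,2]).round(3))
# rim
m=(z>0.08)&(z<0.1); m[:, :165]=0; m[:190]=0; m[:,300:]=0;m[260:]=0
r,p=rect(W,m);print('rim',r, cv2.boxPoints(r),np.median(p[:,2]))
b=(H[...,0]>100)&(H[...,0]<130)&(H[...,1]>150); 
m=b.copy();m[:,270:]=0;m[200:]=0
r,p=rect(W,m);print('lid',r,np.percentile(p[:,2],[2,50,98]))
m2=m&(z>np.nanmedian(W[m][:,2])+0.015)
r,p=rect(W,m2);print('bar',r,p[:,2].max())
m=(z>0.055);m[:155]=0;m[203:]=0;m[:,:262]=0;m[:,300:]=0
r,p=rect(W,m);print('door',r,cv2.boxPoints(r),p[:,2].max())
m=(H[...,0]>80)&(H[...,0]<105)&(H[...,1]>30)&(z<0.02);m[:170]=0;m[290:]=0;m[:,250:]&=True;m[:,:250]=0;m[:,420:]=0
r,p=rect(W,m);print('mat',r,cv2.boxPoints(r))
E
```

```text
[157.  87.] 4749 rect [array([868.3, 316.9]), array([347.7, 140.1]), np.float64(88.2)] zmax 0.059 med 0.047
[302.  85.] 2136 rect [array([ 869.3, -120.2]), array([ 54.1, 323.9]), np.float64(4.5)] zmax 0.127 med 0.066
[535. 108.] 1545 rect [array([ 795.7, -801.8]), array([ 68.4, 255.8]), np.float64(49.0)] zmax 0.103 med 0.056
[118. 163.] 2628 rect [array([638.1, 425.9]), array([246.8, 112.1]), np.float64(3.4)] zmax 0.075 med 0.049
[320. 143.] 973 rect [array([ 696.8, -169.8]), array([113.5,  75.9]), np.float64(31.6)] zmax 0.085 med 0.07
[212. 155.] 195 rect [array([660., 154.]), array([110.3,  15.5]), np.float64(81.7)] zmax 0.078 med 0.067
[213. 215.] 1269 rect [array([476.4,  80.2]), array([227.9, 410.1]), np.float64(16.4)] zmax 0.1 med 0.087
[504. 206.] 83 rect [array([ 507.3, -687. ]), array([14.6, 16. ]), np.float64(77.0)] zmax 0.111 med 0.09
[336. 225.] 991 rect [array([ 454.7, -214.1]), array([113.3,  74.5]), np.float64(1.5)] zmax 0.091 med 0.074
[386. 230.] 1070 rect [array([ 438.1, -357.5]), array([117. ,  76.9]), np.float64(2.6)] zmax 0.088 med 0.073
[288. 234.] 999 rect [arr
[... 745 characters left out ...]
311523438, 154.2235107421875), (276.718017578125, 185.34304809570312), 81.10760498046875) [0.00619223 0.02760772 0.06670784]
bar ((659.6452026367188, 150.26365661621094), (102.2723617553711, 15.198354721069336), 82.07125854492188) 0.0778129386136882
door ((590.3262329101562, -40.568199157714844), (7.381717681884766, 137.76126098632812), 49.04641342163086) [[535.88556     1.7919462]
 [639.9285    -88.50333  ]
 [644.7669    -82.928345 ]
 [540.72394     7.366928 ]] 0.09387788007383048
mat ((435.2879943847656, -213.7872314453125), (466.0673522949219, 294.1805114746094), 86.37604522705078) [[ 273.76233  -437.05768 ]
 [ 567.35455  -455.65216 ]
 [ 596.81366     9.483215]
 [ 303.22144    28.077698]]
```

```bash
cat >> h.py <<'E'
def fitcase(W):
    z=W[...,2]; m=(z>0.08)&(z<0.1); m[:, :160]=0; m[:185]=0; m[:,262:]=0;m[262:]=0
    p=W[m][:,:2]; n,l,st,c=cv2.connectedComponentsWithStats(m.astype(np.uint8))
    return p
def save_case(o,yaw): np.save('case.npy',[o[0],o[1],yaw])
def tocase(p):
    ox,oy,a=np.load('case.npy'); d=np.asarray(p,float)[...,:2]-[ox,oy]
    return np.stack([d[...,0]*np.cos(a)+d[...,1]*np.sin(a),-d[...,0]*np.sin(a)+d[...,1]*np.cos(a)],-1)
def cartfit(f,W):
    M=carts(f,W).astype(np.uint8)
    n,l,st,c=cv2.connectedComponentsWithStats(M)
    out=[]
    for i in range(1,n):
        if 450<st[i,4]<1300:
            p=W[l==i]; cc=tocase(p)
            r=cv2.minAreaRect(p[:,:2].astype(np.float32)*1000)
            if not(85<max(r[1])<125 and 50<min(r[1])<85): continue
            q=cc[p[:,2]>0.062]; q=q-q.mean(0); w,v=np.linalg.eigh(q.T@q); v=v[:,1]; v=v*np.sign(v[1])
            ctr=(np.percentile(cc,2,0)+np.percentile(cc,98,0))/2
            out.append((np.round(ctr*1000,1),'yaw_deg',round(np.degrees(np.arctan2(-v[0],v[1])),1),'px',c[i].round(),st[i,4]))
    return out
def toolcase():
    s=manip.observe(); a=np.load('case.npy')[2]; x=s['tcp_rot'][:,0]
    print('t',round(s['clock'],2),'tcp case',(tocase(s['tcp_pos'])*1000).round(1),'z',round(s['tcp_pos'][2]*1000,1),'toolx yaw rel case',round(np.degrees((np.arctan2(x[1],x[0])-a+np.pi)%(2*np.pi)-np.pi),2),'F',s['ft_force'].round(1),'w',round(s['gripper_width'],4),'q',s['joint_pos'].round(2))
E
python3 - <<'E'
from h import *
from scipy.optimize import least_squares
W=np.load('top0.npy'); f=dict(pixels=cv2.cvtColor(cv2.imread('pics/top0.png'),cv2.COLOR_BGR2RGB))
p=fitcase(W); print(len(p))
# rim model: back wall centreline x=.121, long walls y=+-.076
def res(t):
    ox,oy,a=t; d=p-[ox,oy]; x=d[:,0]*np.cos(a)+d[:,1]*np.sin(a); y=-d[:,0]*np.sin(a)+d[:,1]*np.cos(a)
    return np.minimum(abs(abs(y)-.076)+np.maximum(0,abs(x)-.125), abs(x-.121)+np.maximum(0,abs(y)-.08))
best=min((least_squares(res,[.46,.11,a],loss='soft_l1',f_scale=.003) for a in (1.48,1.51,1.54,1.57)),key=lambda r:r.cost)
print(best.x,np.degrees(best.x[2]),np.median(abs(res(best.x))))
save_case(best.x[:2],best.x[2])
c=tocase(p);print('ext',np.percentile(c,[1,99],axis=0))
for r in cartfit(f,W):print(r)
toolcase()
H=colors(f);z=W[...,2]
m=(H[...,0]>80)&(H[...,0]<105)&(H[...,1]>30)&(z<0.02);m[:170]=0;m[290:]=0;m[:,:250]=0;m[:,420:]=0
c=tocase(W[m]);print('mat ext',np.percentile(c,[1,99],axis=0))
E
```

```text
755
[0.45779721 0.13796228 1.51544362] 86.8285235771288 0.002325554110126221
ext [[-0.12319932 -0.08406822]
 [ 0.12585457  0.08282182]]
(array([-350.9,  -15.5]), 'yaw_deg', np.float64(4.1), 'px', array([336., 225.]), np.int32(959))
(array([-495.1,   -7.1]), 'yaw_deg', np.float64(6.0), 'px', array([386., 230.]), np.int32(1020))
(array([-212.1,   21. ]), 'yaw_deg', np.float64(3.4), 'px', array([288., 235.]), np.int32(972))
t 0.1 tcp case [444.3 305. ] z 204.6 toolx yaw rel case 76.63 F [-0.3  0.2  0.4] w 0.0882 q [-1.25  0.69 -0.19  1.57  0.16  0.9  -0.22]
mat ext [[-0.57642036 -0.13952566]
 [-0.12595919  0.14687158]]
```

```bash
python3 -m creep '0 0 0 -0.098 0.088; 0 0 0 -0.098 0.088; 0 0 0 -0.097 0.088; -0.0354 -0.0021 0 0 0.088; -0.0354 -0.0021 0 0 0.088; -0.0354 -0.0021 0 0 0.088; -0.0354 -0.0021 0 0 0.088; -0.0354 -0.0021 0 0 0.088; -0.0354 -0.0021 0 0 0.088; -0.0354 -0.0021 0 0 0.088' 5
python3 -m creep '-0.0354 -0.0021 0 0 0.088; 0.0022 -0.0364 0 0 0.088; 0.0022 -0.0364 0 0 0.088; 0.0022 -0.0364 0 0 0.088; 0.0022 -0.0364 0 0 0.088; 0.0022 -0.0364 0 0 0.088; 0.0022 -0.0364 0 0 0.088; 0.0022 -0.0364 0 0 0.088; 0.0022 -0.0364 0 0 0.088; 0.0022 -0.0364 0 0 0.088'
python3 -m creep '0.0022 -0.0364 0 0 0.088; 0.0022 -0.0364 0 0 0.088; 0.0022 -0.0364 0 0 0.088; 0.0022 -0.0364 0 0 0.088; 0.0022 -0.0364 0 0 0.088; 0.0022 -0.0364 0 0 0.088; 0 0 0 0 0.088; 0 0 0 0 0.088'
python3 - <<'E'
from h import *
toolcase()
f=grab('top');W=cloud(f)
for r in cartfit(f,W):print(r)
f=grab('side');save(f,'side1.png');W=cloud(f)
for r in cartfit(f,W):print(r)
E
```

```text
clock: 0.93
tcp_pos: [0.4275, 0.5847, 0.2048]
tcp_rot: [[-1.0, -0.004, -0.001], [-0.004, 1.0, -0.001], [0.001, -0.001, -1.0]]
ft_force: [0.6, 0.8, 0.3]
gripper_width: 0.0881
clock: 1.77
tcp_pos: [0.4423, 0.2539, 0.2051]
tcp_rot: [[-1.0, -0.004, -0.0], [-0.004, 1.0, -0.0], [0.0, -0.0, -1.0]]
ft_force: [0.0, -0.7, 0.1]
gripper_width: 0.0878
clock: 2.43
tcp_pos: [0.4301, 0.0349, 0.2051]
tcp_rot: [[-1.0, 0.001, -0.001], [0.001, 1.0, -0.001], [0.001, -0.001, -1.0]]
ft_force: [-0.5, 0.6, 1.1]
gripper_width: 0.0881
t 2.43 tcp case [-104.4   21.9] z 205.1 toolx yaw rel case 93.1 F [-0.5  0.6  1.1] w 0.0881 q [ 0.06  0.46 -0.37  2.11  0.28  0.61  1.07]
(array([-350.9,  -15.5]), 'yaw_deg', np.float64(3.9), 'px', array([336., 225.]), np.int32(953))
(array([-495.4,   -7. ]), 'yaw_deg', np.float64(6.1), 'px', array([386., 230.]), np.int32(1018))
(array([-215.3,   20.7]), 'yaw_deg', np.float64(-5.1), 'px', array([291., 236.]), np.int32(707))
(array([-223.3,   23.2]), 'yaw_deg', np.float64(1.6), 'px', array([256., 224.]), np.int32(662))
(array([-363. ,  -13.1]), 'yaw_deg', np.float64(2.9), 'px', array([289., 246.]), np.int32(777))
(array([-506. ,   -5.8]), 'yaw_deg', np.float64(4.5), 'px', array([313., 278.]), np.int32(934))
```

View pics/side1.png

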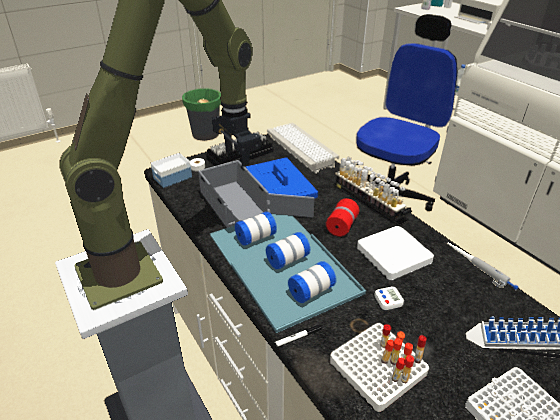

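```bash
python3 -m creep '0.0017 -0.036 0 0 0.088; 0.0017 -0.036 0 0 0.088; 0.0017 -0.036 0 0 0.088; 0 0 0.035 0 0.088; 0 0 0.035 0 0.088; 0 0 0.035 0 0.088; 0 0 0 0 0.088; 0 0 0 0 0.088'
python3 - <<'E'
from h import *
toolcase()
f=grab('side');save(f,'side2.png')
cv2.imwrite('pics/crop2.png',cv2.resize(cv2.cvtColor(f['pixels'],cv2.COLOR_RGB2BGR)[140:340,150:400],None,fx=3,fy=3))
E
```

```text
clock: 3.2
tcp_pos: [0.4253, -0.0688, 0.0994]
tcp_rot: [[-1.0, -0.008, -0.004], [-0.008, 1.0, 0.001], [0.004, 0.001, -1.0]]
ft_force: [-0.4, 0.1, -0.8]
gripper_width: 0.088
t 3.2 tcp case [-208.2   21.1] z 99.4 toolx yaw rel case 93.63 F [-0.4  0.1 -0.8] w 0.088 q [ 0.19  0.66 -0.21  2.23  0.45  0.3   1.16]
```

View pics/crop2.png

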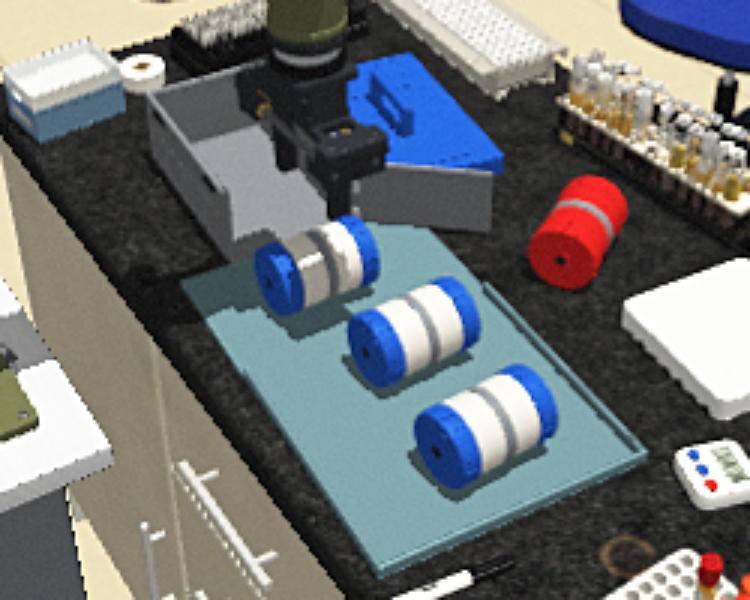

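```bash
cat >> h.py <<'E'
def project(f,P):
    K=np.array([[f['fx'],0,f['cx']],[0,f['fy'],f['cy']],[0,0,1.]])
    return cv2.projectPoints(np.atleast_2d(np.array(P,float)),np.array(f['rvec'],float),np.array(f['tvec'],float),K,np.array([f['k1'],0,0,0.]))[0].reshape(-1,2).round(1)
def fromcase(x,y,z):
    ox,oy,a=np.load('case.npy'); return [ox+x*np.cos(a)-y*np.sin(a),oy+x*np.sin(a)+y*np.cos(a),z]
E
python3 - <<'E'
from h import *
f=grab('side');W=cloud(f);s=manip.observe();t=s['tcp_pos'];y=s['tcp_rot'][:,1]
px=project(f,[t-y*.044,t,t+y*.044,fromcase(-.212,.021,.041)]);print(px,((px-[150,140])*3).round())
g=grab('top');save(g,'top3.png');print(project(g,[t-y*.044,t,t+y*.044,fromcase(-.212,.021,.041)]))
for u,v in((263,209),(257,227),(290,205)):print(u,v,W[v,u].round(3),(tocase(W[v,u])*1000).round())
E
```

```text
[[262.2 219.3]
 [254.8 212. ]
 [247.8 205. ]
 [255.3 228. ]] [[337. 238.]
 [314. 216.]
 [293. 195.]
 [316. 264.]]
[[302.7 233.5]
 [287.1 233.6]
 [271.5 233.7]
 [287.7 234.8]]
263 209 [ 0.423 -0.127  0.151] [-267.   20.]
257 227 [ 0.417 -0.098  0.066] [-238.   27.]
290 205 [ 0.577 -0.042  0.053] [-173. -129.]
```

View pics/top3.png

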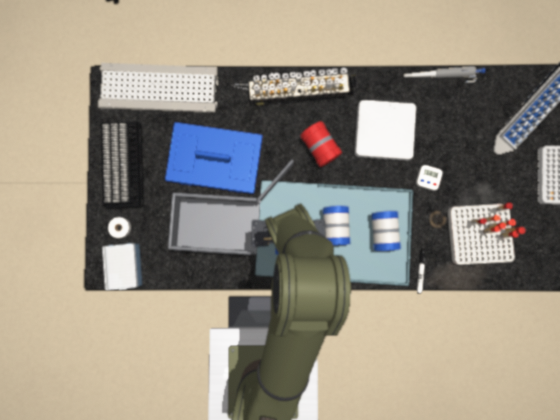

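```bash
python3 -m creep '0 -0.004 0 0 0.088; 0 0 0.02 0 0.088; 0 0 0.02 0 0.088; 0 0 0 0 0.088'
python3 -m creep '0 0 0.012 0 0.088; 0 0 0.012 0 0.088; 0 0 0.012 0 0.088; 0 0 0 0 0.088; 0 0 0 0 0.088'
python3 - <<'E'
from h import *
toolcase()
E
```

```text
clock: 3.68
tcp_pos: [0.4259, -0.0748, 0.0597]
tcp_rot: [[-1.0, -0.004, -0.001], [-0.004, 1.0, -0.0], [0.001, -0.0, -1.0]]
ft_force: [-0.6, 0.4, -0.0]
gripper_width: 0.0881
clock: 4.1
tcp_pos: [0.4264, -0.0748, 0.0253]
tcp_rot: [[-1.0, -0.004, 0.001], [-0.004, 1.0, -0.0], [-0.001, -0.0, -1.0]]
ft_force: [0.1, 0.7, 0.8]
gripper_width: 0.0884
t 4.1 tcp case [-214.2   19.6] z 25.3 toolx yaw rel case 93.41 F [0.1 0.7 0.8] w 0.0884 q [ 0.09  0.82 -0.04  2.27  0.54  0.06  1.1 ]
```

```bash
python3 -m creep '0 0 0.003 0 0.07; 0 0 0 0 0.07; 0 0 0 0 0.07; 0 0 0 0 0.07; 0 0 0 0 0.07; 0 0 0 0 0.07' 5
python3 -m creep '-0.002 0 0 0.01 0.07; -0.002 0 0 0.01 0.07; -0.003 0 0 0.01 0.07; -0.003 0 0 0.01 0.07; -0.003 0 0 0.01 0.07; -0.003 0 0 0.01 0.07; -0.003 0 0 0 0.07; -0.002 0 0 0 0.07; 0 0 0 0 0.07; 0 0 0 0 0.07'
python3 - <<'E'
from h import *
toolcase()
f=grab('side');save(f,'side4.png');W=cloud(f)
for r in cartfit(f,W):print(r)
cv2.imwrite('pics/crop4.png',cv2.resize(cv2.cvtColor(f['pixels'],cv2.COLOR_RGB2BGR)[140:340,150:400],None,fx=3,fy=3))
E
```

```text
clock: 4.6
tcp_pos: [0.4261, -0.0747, 0.0216]
tcp_rot: [[-1.0, -0.004, 0.001], [-0.004, 1.0, 0.0], [-0.001, 0.0, -1.0]]
ft_force: [-0.5, -0.1, -0.3]
gripper_width: 0.0705
clock: 5.43
tcp_pos: [0.447, -0.0753, 0.0213]
tcp_rot: [[-0.998, 0.056, 0.0], [0.056, 0.998, 0.0], [-0.0, 0.0, -1.0]]
ft_force: [0.6, 0.5, 0.3]
gripper_width: 0.0699
t 5.43 tcp case [-213.5   -1. ] z 21.3 toolx yaw rel case 89.98 F [0.6 0.5 0.3] w 0.0699 q [ 0.11  0.84 -0.08  2.21  0.53  0.12  1.04]
(array([-362.8,  -13.2]), 'yaw_deg', np.float64(3.2), 'px', array([289., 246.]), np.int32(769))
(array([-506.7,   -5.2]), 'yaw_deg', np.float64(4.9), 'px', array([313., 278.]), np.int32(939))
```

View pics/crop4.png

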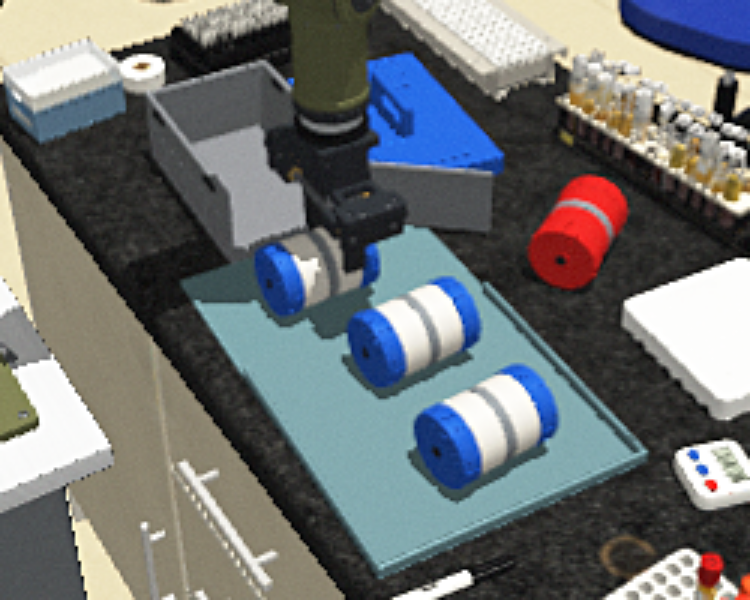

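```bash
python3 -m creep '0 0 0 0 0.08; 0 0 0 0 0.08; 0.007 0 0 0 0.08; 0.007 0 0 0 0.08; 0.007 0 0 -0.06 0.08; 0 0 0 0 0.06; 0 0 0 0 0.06; 0 0 0 0 0.06; 0 0 0 0 0.06; 0 0 0 0 0.06' 6
python3 - <<'E'
from h import *
toolcase()
E
```

```text
clock: 6.32
tcp_pos: [0.4251, -0.0743, 0.0213]
tcp_rot: [[-1.0, -0.003, -0.001], [-0.003, 1.0, -0.0], [0.001, -0.0, -1.0]]
ft_force: [-2.9, -0.6, 2.8]
gripper_width: 0.0673
t 6.32 tcp case [-213.8   20.9] z 21.3 toolx yaw rel case 93.36 F [-2.9 -0.6  2.8] w 0.0673 q [ 0.09  0.83 -0.04  2.27  0.62  0.05  1.02]
```

```bash
python3 -m creep '-0.002 0 0 0.01 0.06; -0.002 0 0 0.01 0.06; -0.003 0 0 0.01 0.06; -0.003 0 0 0.01 0.06; -0.003 0 0 0.01 0.06; -0.003 0 0 0.01 0.06; -0.003 0 0 0 0.06; -0.003 0 0 0 0.06; 0 0 0 0 0.06; 0 0 0 0 0.06'
python3 - <<'E'
from h import *
toolcase()
E
python3 -m creep '0 0 0 0 0.088; 0 0 0 0 0.088; 0 0 0 0 0.088; 0 0 0 0 0.088; 0 0 -0.02 0 0.088; 0 0 -0.04 0 0.088; 0 0 -0.04 0 0.088; 0 0 -0.02 0 0.088'
python3 - <<'E'
from h import *
toolcase()
f=grab('side');W=cloud(f)
for r in cartfit(f,W):print(r)
f=grab('top');W=cloud(f)
for r in cartfit(f,W):print(r)
E
```

```text
clock: 7.15
tcp_pos: [0.4493, -0.0748, 0.0214]
tcp_rot: [[-0.998, 0.056, 0.002], [0.056, 0.998, 0.0], [-0.002, 0.0, -1.0]]
ft_force: [-1.0, 0.3, 0.8]
gripper_width: 0.0679
t 7.15 tcp case [-213.    -3.3] z 21.4 toolx yaw rel case 89.96 F [-1.   0.3  0.8] w 0.0679 q [ 0.12  0.84 -0.09  2.2   0.58  0.12  1.  ]
clock: 7.82
tcp_pos: [0.4492, -0.0747, 0.1447]
tcp_rot: [[-0.998, 0.056, 0.004], [0.056, 0.998, -0.0], [-0.004, 0.0, -1.0]]
ft_force: [1.0, 0.4, -1.3]
gripper_width: 0.0886
t 7.82 tcp case [-212.8   -3.1] z 144.7 toolx yaw rel case 89.98 F [ 1.   0.4 -1.3] w 0.0886 q [ 0.3   0.6  -0.37  2.12  0.45  0.49  1.11]
(array([-2.217e+02, -2.000e-01]), 'yaw_deg', np.float64(-3.7), 'px', array([262., 222.]), np.int32(646))
(array([-362.3,  -13.5]), 'yaw_deg', np.float64(3.4), 'px', array([289., 246.]), np.int32(760))
(array([-506.1,   -5.4]), 'yaw_deg', np.float64(4.4), 'px', array([313., 278.]), np.int32(937))
(array([-353.4,  -18.6]), 'yaw_deg', np.float64(11.0), 'px', array([339., 223.]), np.int32(736))
(array([-495.6,   -7.1]), 'yaw_deg', np.float64(7.8), 'px', array([386., 230.]), np.int32(1028))
```

```bash
python3 -m creep '0.003 -0.027 0 0 0.06; 0 -0.027 0 0 0.06; 0 0 0 0.121 0.06; 0 0 0 0.121 0.06; 0 0 0 0.121 0.06; 0 0 0 0.121 0.06; 0 0 0 0.121 0.06; 0 0 0 0.121 0.06; 0 0 0 0.121 0.06; 0 0 0 0.121 0.06' 20
python3 -m creep '0 0 0 0.121 0.06; 0 0 0 0.121 0.06; 0 0 0 0.121 0.06; 0 0 0 0.121 0.06; 0 0 0 0.119 0.06; 0 0 0.03 0 0.06; 0 0 0 0 0.06;0 0 0 0 0.06'
python3 - <<'E'
from h import *
toolcase()
E
```

```text
clock: 8.75
tcp_pos: [0.4413, -0.1286, 0.1402]
tcp_rot: [[-0.515, 0.857, -0.002], [0.857, 0.515, -0.0], [0.001, -0.002, -1.0]]
ft_force: [-0.2, -0.0, -0.2]
gripper_width: 0.0605
clock: 9.42
tcp_pos: [0.4402, -0.1282, 0.1099]
tcp_rot: [[0.055, 0.998, -0.005], [0.998, -0.055, 0.0], [0.0, -0.005, -1.0]]
ft_force: [-0.5, -0.1, 0.2]
gripper_width: 0.0598
t 9.42 tcp case [-266.8    2.8] z 109.9 toolx yaw rel case 0.02 F [-0.5 -0.1  0.2] w 0.0598 q [ 0.16  0.65  0.04  2.15 -0.08  0.34  0.21]
```

```bash
python3 -m creep '0 0.002 0.03 0 0.06; 0 0.002 0.03 0 0.06; 0 0 0.011 0 0.06; 0 0 0 0 0.06; 0.004 0 0 0 0.06; 0.004 0 0 0 0.06; 0.004 0 0 0 0.06; 0.004 0 0 0 0.06; 0.004 0 0 0 0.06; 0.004 0 0 0 0.06'
python3 -m creep '0.005 0 0 0 0.06; 0.005 0 0 0 0.06; 0.005 0 0 0 0.06; 0.005 0 0 0 0.06; 0.005 0 0 0 0.06; 0.005 0 0 0 0.06; 0.005 0 0 0 0.06; 0.005 0 0 0 0.06; 0.005 0 0 0 0.06; 0.005 0 0 0 0.06'
python3 - <<'E'
from h import *
toolcase()
for n in('side','top'):
    f=grab(n);W=cloud(f);save(f,n+'5.png')
    for r in cartfit(f,W):print(n,r)
cv2.imwrite('pics/crop5.png',cv2.resize(cv2.cvtColor(cv2.cvtColor(cv2.imread('pics/side5.png'),cv2.COLOR_BGR2RGB),cv2.COLOR_RGB2BGR)[140:340,150:400],None,fx=3,fy=3))
E
```

```text
clock: 10.25
tcp_pos: [0.4476, -0.1042, 0.0408]
tcp_rot: [[0.056, 0.998, 0.001], [0.998, -0.056, 0.0], [0.0, 0.001, -1.0]]
ft_force: [0.3, -0.9, 1.7]
gripper_width: 0.0598
clock: 11.08
tcp_pos: [0.4512, -0.0565, 0.045]
tcp_rot: [[0.058, 0.998, 0.006], [0.998, -0.058, -0.002], [-0.002, 0.006, -1.0]]
ft_force: [-4.9, -2.0, 62.5]
gripper_width: 0.0601
t 11.08 tcp case [-194.5   -4.2] z 45.0 toolx yaw rel case -0.16 F [-4.9 -2.  62.5] w 0.0601 q [ 0.    0.79  0.03  2.21 -0.15  0.14  0.12]
side (array([-196.5,   -0.4]), 'yaw_deg', np.float64(-4.7), 'px', array([259., 218.]), np.int32(587))
side (array([-362. ,  -13.5]), 'yaw_deg', np.float64(2.7), 'px', array([289., 246.]), np.int32(762))
side (array([-506.4,   -5.7]), 'yaw_deg', np.float64(4.7), 'px', array([313., 278.]), np.int32(941))
top (array([-350.8,  -15.5]), 'yaw_deg', np.float64(4.6), 'px', array([336., 225.]), np.int32(961))
top (array([-495.8,   -7.1]), 'yaw_deg', np.float64(6.7), 'px', array([386., 230.]), np.int32(1028))
```

View pics/crop5.png

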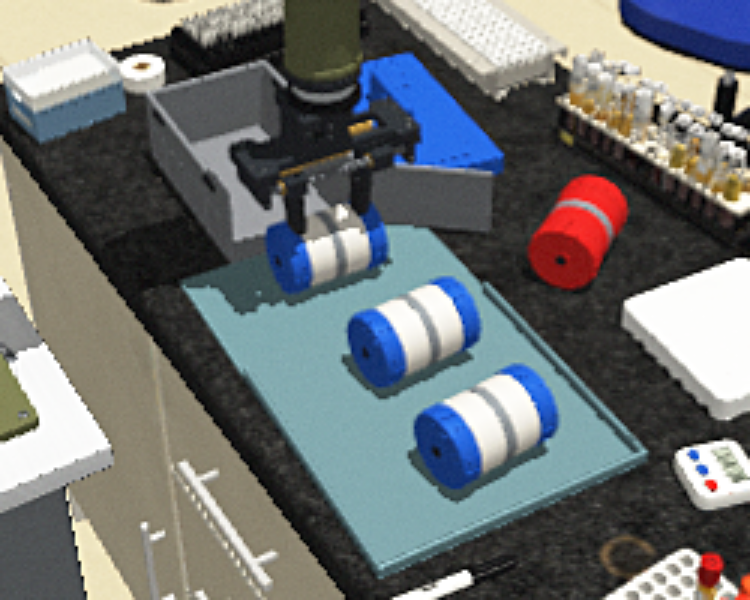

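Run:
```python
from h import *
import pickle
f=manip.grab_frame('side');W=cloud(f);s=manip.observe();t=s['tcp_pos'];y=s['tcp_rot'][:,1];print(s['ft_force'].round(1))
for k in(0,.02,.034,.05,.064):
    px=project(f,[t-y*.03+[0,0,k],t+y*.03+[0,0,k]]);print(k,px.tolist(),((px-[150,140])*3).round().tolist())
im=cv2.cvtColor(f['pixels'],cv2.COLOR_RGB2BGR)
z=W[170:250,225:300]
for v in range(190,244,4):
    print(v,[ (tuple((tocase(W[v,u])*1000).round().astype(int))+(int(W[v,u,2]*1000),)) if np.isfinite(W[v,u,0]) else None for u in (246,249,252,266,269,272)])
cv2.imwrite('pics/crop6.png',cv2.resize(im[180:250,215:305],None,fx=8,fy=8,interpolation=cv2.INTER_CUBIC))
```

```text
[-4.5  0.6 61.5]
0 [[251.2, 224.3], [267.8, 218.6]] [[304.0, 253.0], [353.0, 236.0]]
0.02 [[251.0, 219.3], [267.7, 213.6]] [[303.0, 238.0], [353.0, 221.0]]
0.034 [[250.9, 215.8], [267.7, 210.1]] [[303.0, 227.0], [353.0, 210.0]]
0.05 [[250.7, 211.7], [267.6, 206.1]] [[302.0, 215.0], [353.0, 198.0]]
0.064 [[250.5, 208.1], [267.6, 202.5]] [[302.0, 204.0], [353.0, 188.0]]
190 [(np.int64(-199), np.int64(41), 185), (np.int64(-215), np.int64(39), 193), (np.int64(-213), np.int64(28), 188), (np.int64(-209), np.int64(-21), 170), (np.int64(-192), np.int64(-40), 154), (np.int64(-217), np.int64(-38), 169)]
194 [(np.int64(-215), np.int64(49), 183), (np.int64(-217), np.int64(40), 181), (np.int64(-209), np.int64(27), 171), (np.int64(-222), np.int64(-14), 165), (np.int64(-219), np.int64(-26), 160), (np.int64(-209), np.int64(-42), 149)]
198 [(np.int64(-216), np.int64(50), 169), (np.int64(-220), np.int64(42), 169), (np.int64(-216), np.int64(31), 163), (np.int64(-184), np.int64(-33), 121), (np.int64(-193), np.int64(-39), 124), (np.int64(-205), np.int64(-44), 130)]
202 [(np.int64(-226), np.int64(55), 162
[... 1711 characters left out ...]
4(-32), 5), (np.int64(-206), np.int64(-42), 3)]
234 [(np.int64(-211), np.int64(54), 29), (np.int64(-216), np.int64(46), 28), (np.int64(-223), np.int64(39), 31), (np.int64(-214), np.int64(-15), 3), (np.int64(-222), np.int64(-22), 6), (np.int64(-227), np.int64(-31), 6)]
238 [(np.int64(-205), np.int64(52), 6), (np.int64(-206), np.int64(42), 4), (np.int64(-214), np.int64(35), 7), (np.int64(-234), np.int64(-5), 5), (np.int64(-238), np.int64(-14), 4), (np.int64(-243), np.int64(-22), 5)]
242 [(np.int64(-222), np.int64(60), 6), (np.int64(-226), np.int64(52), 5), (np.int64(-229), np.int64(43), 5), (np.int64(-253), np.int64(5), 6), (np.int64(-255), np.int64(-4), 4), (np.int64(-259), np.int64(-13), 3)]
```

View pics/crop6.png

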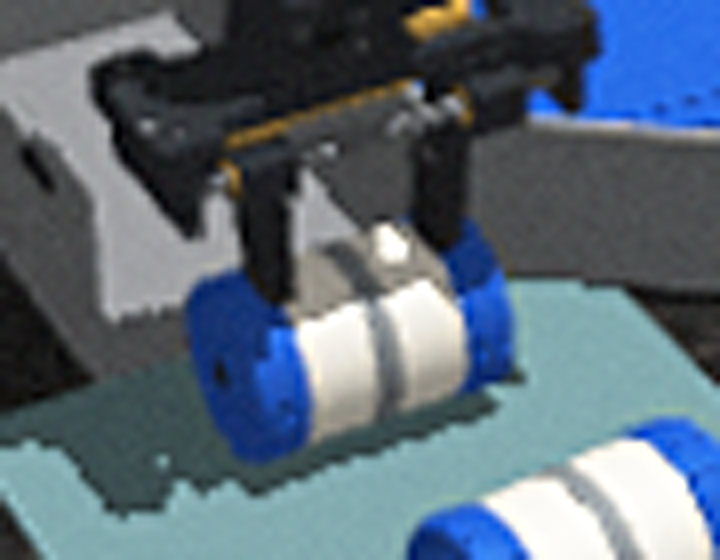

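```bash
python3 -m creep '0 0 -0.005 0 0.06; 0 0 -0.01 0 0.06; 0 0 -0.015 0 0.06; 0 0 -0.02 0 0.06; 0 0 -0.03 0 0.06; 0 0 -0.03 0 0.06; 0 0 0 0 0.06;0 0 0 0 0.06'
python3 - <<'E'
from h import *
toolcase()
s=manip.observe();t=s['tcp_pos']
f=manip.grab_frame('side');W=cloud(f);save(f,'side7.png')
im=cv2.cvtColor(f['pixels'],cv2.COLOR_RGB2BGR)
y=s['tcp_rot'][:,1]
for k in(0,.03,.064):
    px=project(f,[t-y*.035+[0,0,k],t+y*.035+[0,0,k]]);print(k,px.tolist())
    for q in px: cv2.circle(im,(int(q[0]),int(q[1])),1,(0,255,0),-1)
cv2.imwrite('pics/crop7.png',cv2.resize(im[140:260,200:340],None,fx=5,fy=5,interpolation=cv2.INTER_CUBIC))
c=tocase(W);sel=(abs(c[...,0]*1000-tocase(t)[0]*1000)<25)&(abs(c[...,1])<.07)&(W[...,2]>.085)&(W[...,2]<.2)
p=W[sel];print('lowest gripper pts',np.sort(p[:,2])[:20].round(3))
for r in cartfit(f,W):print(r)
E
```

```text
clock: 11.9
tcp_pos: [0.4511, -0.0545, 0.1516]
tcp_rot: [[0.056, 0.998, 0.004], [0.998, -0.056, 0.0], [0.0, 0.004, -1.0]]
ft_force: [0.5, 0.0, 0.7]
gripper_width: 0.0599
t 11.9 tcp case [-192.6   -3.9] z 151.6 toolx yaw rel case -0.01 F [0.5 0.  0.7] w 0.0599 q [-0.05  0.57  0.1   2.13 -0.13  0.44  0.1 ]
0 [[248.5, 197.3], [268.7, 190.9]]
0.03 [[248.1, 189.1], [268.6, 182.8]]
0.064 [[247.7, 179.6], [268.5, 173.4]]
lowest gripper pts [0.186 0.186 0.188 0.189 0.189 0.19  0.19  0.19  0.191 0.191 0.192 0.192
 0.192 0.192 0.193 0.193 0.194 0.194 0.195 0.195]
(array([-195.7,   -1. ]), 'yaw_deg', np.float64(-2.7), 'px', array([259., 218.]), np.int32(629))
(array([-362.3,  -13.5]), 'yaw_deg', np.float64(2.7), 'px', array([289., 246.]), np.int32(777))
(array([-506.8,   -5.2]), 'yaw_deg', np.float64(5.1), 'px', array([313., 278.]), np.int32(949))
```

View pics/crop7.png

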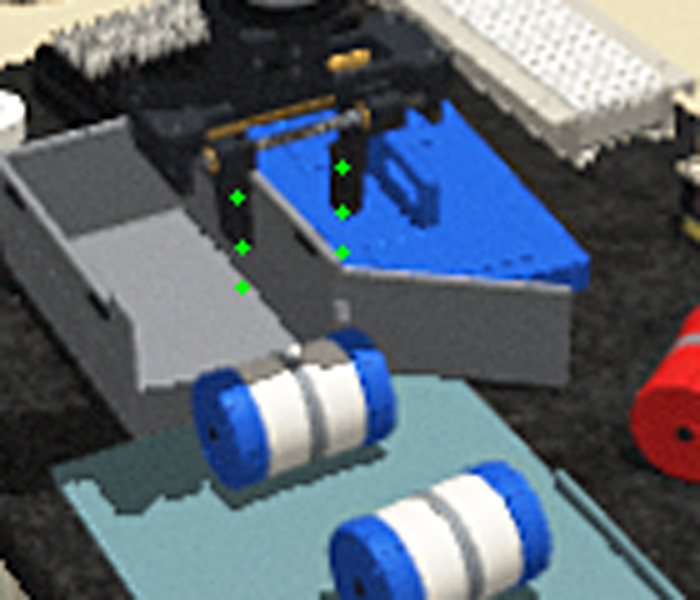

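Finger tips are really about 33 mm above the reported TCP z: dots mark the prediction at crop (242,287) and (343,252), while the tips are at (235,240) and (345,210). I'll offset z accordingly.

```bash
python3 -m creep '-0.025 0 0 0 0.06; -0.027 0 0 0 0.06; 0 0 0.03 0 0.06; 0 0 0.03 0 0.06; 0 0 0.03 0 0.06; 0 0 0.03 0 0.06; 0 0 0 0 0.06; 0 0 0 0 0.06'
python3 - <<'E'
from h import *
toolcase()
s=manip.observe();t=s['tcp_pos']
f=manip.grab_frame('side');W=cloud(f)
c=tocase(W);v=manip.observe
ct=tocase(t)
for sy in(-1,1):
    sel=(abs(c[...,0]-ct[0])<.02)&(abs(c[...,1]-ct[1]-sy*.038)<.02)&(W[...,2]>.03)&(W[...,2]<.2)&(f['pixels'].max(2)<70)
    p=W[sel];pc=c[sel];print(len(p),'z',np.sort(p[:,2])[:6].round(3),'x',np.median(pc[:,0]).round(3),'y',np.percentile(pc[:,1],[5,95]).round(3))
for r in cartfit(f,W):print(r)
E
```

```text
clock: 12.62
tcp_pos: [0.4449, -0.1063, 0.0285]
tcp_rot: [[0.056, 0.998, -0.006], [0.998, -0.056, 0.001], [0.001, -0.006, -1.0]]
ft_force: [0.1, -0.5, 1.0]
gripper_width: 0.06
t 12.62 tcp case [-244.6   -0.6] z 28.5 toolx yaw rel case -0.04 F [ 0.1 -0.5  1. ] w 0.06 q [ 0.12  0.82  0.02  2.19 -0.13  0.13  0.21]
149 z [0.065 0.066 0.066 0.067 0.067 0.067] x -0.252 y [-0.053 -0.03 ]
203 z [0.067 0.067 0.069 0.069 0.069 0.07 ] x -0.252 y [0.024 0.05 ]
(array([-362.4,  -13.5]), 'yaw_deg', np.float64(2.9), 'px', array([289., 246.]), np.int32(769))
(array([-506.1,   -5.5]), 'yaw_deg', np.float64(4.7), 'px', array([313., 278.]), np.int32(953))
```

```bash
python3 -m creep '0 0 0.012 0 0.06; 0 0 0.01 0 0.06; 0 0 0 0 0.06; 0.004 0 0 0 0.06; 0.004 0 0 0 0.06; 0.004 0 0 0 0.06; 0.004 0 0 0 0.06; 0.004 0 0 0 0.06; 0.004 0 0 0 0.06; 0.004 0 0 0 0.06'
python3 -m creep '0.005 0 0 0 0.06; 0.005 0 0 0 0.06; 0.005 0 0 0 0.06; 0.005 0 0 0 0.06; 0 0 0 0 0.06; 0 0 0 0 0.06'
python3 - <<'E'
from h import *
toolcase()
f=grab('side');W=cloud(f);save(f,'s8.png')
for r in cartfit(f,W):print(r)
cv2.imwrite('pics/crop8.png',cv2.resize(cv2.cvtColor(f['pixels'],cv2.COLOR_RGB2BGR)[140:260,190:330],None,fx=5,fy=5,interpolation=cv2.INTER_CUBIC))
E
```

```text
clock: 13.5
tcp_pos: [0.4488, -0.0782, 0.0084]
tcp_rot: [[0.056, 0.998, 0.0], [0.998, -0.056, 0.0], [0.0, 0.0, -1.0]]
ft_force: [0.4, -0.8, -0.2]
gripper_width: 0.0594
clock: 14.0
tcp_pos: [0.4499, -0.0584, 0.0082]
tcp_rot: [[0.055, 0.998, -0.0], [0.998, -0.055, 0.0], [0.0, -0.0, -1.0]]
ft_force: [0.1, -0.9, 0.2]
gripper_width: 0.0602
t 14.0 tcp case [-196.5   -2.9] z 8.2 toolx yaw rel case 0.01 F [ 0.1 -0.9  0.2] w 0.0602 q [ 0.02  0.87  0.02  2.21 -0.18  0.06  0.16]
(array([-362.4,  -12.9]), 'yaw_deg', np.float64(2.5), 'px', array([289., 246.]), np.int32(769))
(array([-506.3,   -5.7]), 'yaw_deg', np.float64(4.5), 'px', array([313., 278.]), np.int32(939))
```

View pics/crop8.png

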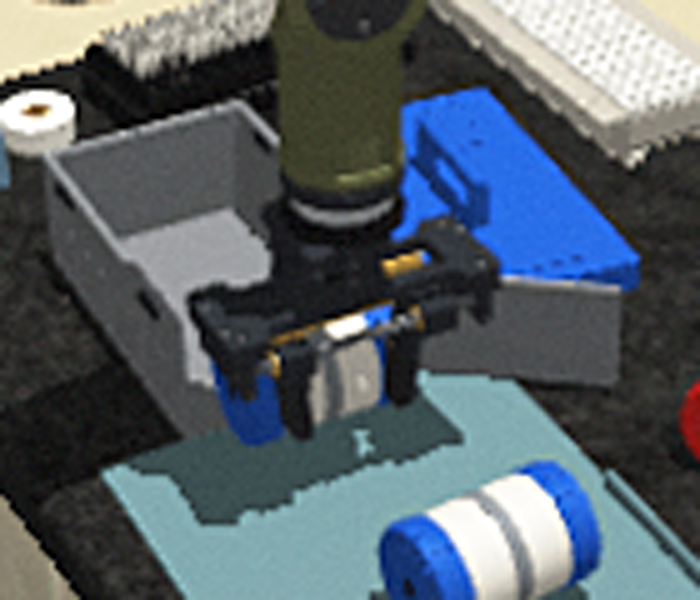

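```bash
for i in 1 ; do :; done
python3 -m creep '0.005 0 0 0 0.06; 0.006 0 0 0 0.06; 0.006 0 0 0 0.06; 0.006 0 0 0 0.06; 0.006 0 0 0 0.06; 0.006 0 0 0 0.06; 0.006 0 0 0 0.06; 0.006 0 0 0 0.06; 0.006 0 0 0 0.06; 0.006 0 0 0 0.06'
python3 -m creep '0.006 0 0 0 0.06; 0.006 0 0 0 0.06; 0.006 0 0 0 0.06; 0.006 0 0 0 0.06; 0.006 0 0 0 0.06; 0.006 0 0 0 0.06; 0.006 0 0 0 0.06; 0.006 0 0 0 0.06; 0.006 0 0 0 0.06; 0.006 0 0 0 0.06'
python3 - <<'E'
from h import *
toolcase()
f=grab('top');W=cloud(f)
for r in cartfit(f,W):print(r)
f=grab('side');W=cloud(f);save(f,'s9.png')
for r in cartfit(f,W):print(r)
cv2.imwrite('pics/crop9.png',cv2.resize(cv2.cvtColor(f['pixels'],cv2.COLOR_RGB2BGR)[140:260,170:310],None,fx=5,fy=5,interpolation=cv2.INTER_CUBIC))
E
```

```text
clock: 14.88
tcp_pos: [0.4531, 0.0008, 0.0083]
tcp_rot: [[0.056, 0.998, -0.0], [0.998, -0.056, 0.0], [0.0, -0.0, -1.0]]
ft_force: [0.2, 0.1, 0.2]
gripper_width: 0.0598
clock: 15.72
tcp_pos: [0.4565, 0.0605, 0.0083]
tcp_rot: [[0.056, 0.998, -0.0], [0.998, -0.056, 0.0], [0.0, -0.0, -1.0]]
ft_force: [-0.5, 0.1, 0.1]
gripper_width: 0.0605
t 15.72 tcp case [-77.4  -3. ] z 8.3 toolx yaw rel case -0.03 F [-0.5  0.1  0.1] w 0.0605 q [-0.25  0.87  0.03  2.19 -0.31  0.08  0.02]
(array([-350.8,  -15.5]), 'yaw_deg', np.float64(4.8), 'px', array([336., 224.]), np.int32(961))
(array([-495.4,   -7.2]), 'yaw_deg', np.float64(6.7), 'px', array([386., 230.]), np.int32(1030))
(array([-362.6,  -13.4]), 'yaw_deg', np.float64(2.7), 'px', array([289., 246.]), np.int32(763))
(array([-506.6,   -5.5]), 'yaw_deg', np.float64(4.4), 'px', array([313., 278.]), np.int32(940))
```

View pics/crop9.png

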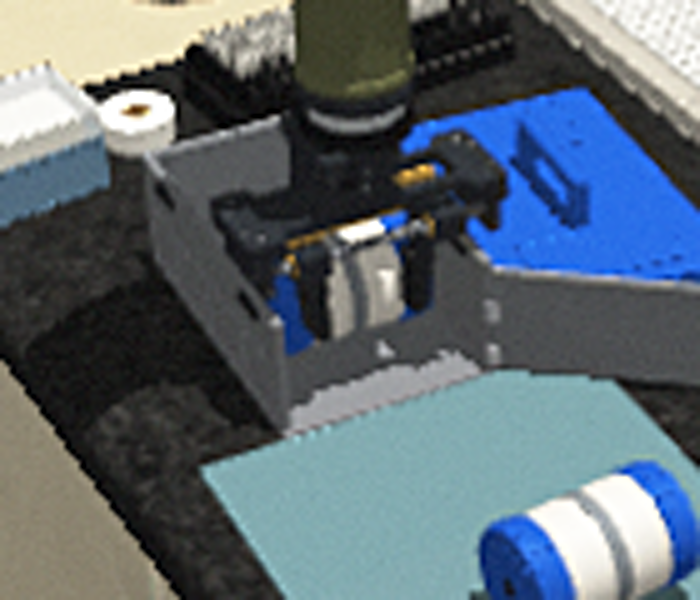

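```bash
python3 -m creep '0.006 0 0 0 0.06; 0.006 0 0 0 0.06; 0.006 0 0 0 0.06; 0.006 0 0 0 0.06; 0.006 0 0 0 0.06; 0.006 0 0 0 0.06; 0.006 0 0 0 0.06; 0.006 0 0 0 0.06; 0.006 0 0 0 0.06; 0.006 0 0 0 0.06'
python3 -m creep '0.006 0 0 0 0.06; 0.006 0 0 0 0.06; 0.005 0 0 0 0.06; 0.005 0 0 0 0.06; 0.004 0 0 0 0.06; 0.004 0 0 0 0.06; 0.004 0 0 0 0.06; 0 0 0 0 0.06; 0 0 0 0 0.06'
python3 -m creep '-0.01 0 0 0 0.06; 0 0 -0.04 0 0.06; 0 0 -0.04 0 0.06; 0 0 -0.03 0 0.06; -0.04 0 0 0 0.06; -0.041 0 0 0 0.06; -0.041 0 0 0 0.06; -0.041 0 0 0 0.06; -0.041 0 0 0 0.06; -0.041 0 0 0 0.06'
python3 - <<'E'
from h import *
toolcase()
for n in('top','side'):
    f=grab(n);W=cloud(f)
    for r in cartfit(f,W):print(n,r)
c=tocase(W)
E
```

```text
clock: 16.65
tcp_pos: [0.4599, 0.1205, 0.0083]
tcp_rot: [[0.056, 0.998, -0.0], [0.998, -0.056, 0.0], [0.0, -0.0, -1.0]]
ft_force: [0.3, -1.3, -0.0]
gripper_width: 0.0598
clock: 17.4
tcp_pos: [0.4617, 0.1539, 0.0083]
tcp_rot: [[0.056, 0.998, -0.0], [0.998, -0.056, -0.0], [-0.0, -0.0, -1.0]]
ft_force: [0.3, 0.7, -0.9]
gripper_width: 0.0601
clock: 18.23
tcp_pos: [0.4461, -0.1038, 0.1183]
tcp_rot: [[0.057, 0.998, -0.001], [0.998, -0.057, -0.0], [-0.0, -0.001, -1.0]]
ft_force: [0.5, -0.2, -0.8]
gripper_width: 0.0599
t 18.23 tcp case [-242.1   -1.7] z 118.3 toolx yaw rel case -0.11 F [ 0.5 -0.2 -0.8] w 0.0599 q [ 0.05  0.64  0.12  2.15 -0.21  0.36  0.28]
top (array([-357.3,  -16.4]), 'yaw_deg', np.float64(-4.7), 'px', array([339., 226.]), np.int32(713))
top (array([-495.6,   -7.2]), 'yaw_deg', np.float64(6.4), 'px', array([386., 230.]), np.int32(1019))
side (array([-362.9,  -13.6]), 'yaw_deg', np.float64(2.1), 'px', array([289., 246.]), np.int32(770))
side (array([-506.5,   -5.5]), 'yaw_deg', np.float64(4.8), 'px', array([313., 278.]), np.int32(948))
```

```bash
python3 -m creep '-0.041 0.004 0 0 0.06; -0.041 0.004 0 0 0.06; -0.041 0.005 0 0 0.06; -0.041 0.005 0 0 0.06; 0 0 0 -0.07 0.06; 0 0 0.03 0 0.06; 0 0 0 0 0.06;0 0 0 0 0.06'
python3 - <<'E'
from h import *
toolcase()
for n in('top','side'):
    f=grab(n);W=cloud(f);save(f,n+'10.png')
    for r in cartfit(f,W):print(n,r)
E
```

```text
clock: 19.0
tcp_pos: [0.4543, -0.2648, 0.0874]
tcp_rot: [[-0.013, 1.0, -0.004], [1.0, 0.013, 0.002], [0.002, -0.004, -1.0]]
ft_force: [-0.5, -0.0, 0.7]
gripper_width: 0.0599
t 19.0 tcp case [-402.4  -18.8] z 87.4 toolx yaw rel case 3.93 F [-0.5 -0.   0.7] w 0.0599 q [ 0.4   0.75  0.06  1.97 -0.1   0.43  0.56]
top (array([-350.3,  -15.5]), 'yaw_deg', np.float64(1.8), 'px', array([336., 224.]), np.int32(944))
side (array([-362.4,  -13. ]), 'yaw_deg', np.float64(2.4), 'px', array([289., 247.]), np.int32(716))
side (array([-506.2,   -5.6]), 'yaw_deg', np.float64(5.5), 'px', array([313., 278.]), np.int32(945))
```

```bash
python3 -m creep '-0.006 0 0 0 0.06; 0 0 0.03 0 0.06; 0 0 0.03 0 0.06; 0 0 0.019 0 0.06; 0 0 0 0 0.06; 0.004 0 0 0 0.06; 0.004 0 0 0 0.06; 0.004 0 0 0 0.06; 0.004 0 0 0 0.06; 0.004 0 0 0 0.06'
python3 -m creep '0.005 0 0 0 0.06; 0.005 0 0 0 0.06; 0.005 0 0 0 0.06; 0.005 0 0 0 0.06; 0.006 0 0 0 0.06; 0.006 0 0 0 0.06; 0.006 0 0 0 0.06; 0.006 0 0 0 0.06; 0.006 0 0 0 0.06; 0.006 0 0 0 0.06'
python3 - <<'E'
from h import *
toolcase()
for n in('top','side'):
    f=grab(n);W=cloud(f);save(f,n+'11.png')
    for r in cartfit(f,W):print(n,r)
E
```

```text
clock: 19.93
tcp_pos: [0.4568, -0.2511, 0.0103]
tcp_rot: [[-0.014, 1.0, 0.002], [1.0, 0.014, -0.0], [-0.0, 0.002, -1.0]]
ft_force: [0.1, -0.4, 0.2]
gripper_width: 0.0597
clock: 20.77
tcp_pos: [0.4553, -0.1949, 0.0093]
tcp_rot: [[-0.014, 1.0, -0.0], [1.0, 0.014, 0.0], [0.0, -0.0, -1.0]]
ft_force: [0.3, -0.2, -0.5]
gripper_width: 0.0599
t 20.77 tcp case [-332.4  -15.9] z 9.3 toolx yaw rel case 3.98 F [ 0.3 -0.2 -0.5] w 0.0599 q [ 0.29  0.88  0.04  2.09 -0.16  0.18  0.49]
top (array([-499.5,   -7.2]), 'yaw_deg', np.float64(3.4), 'px', array([388., 231.]), np.int32(895))
side (array([-506.3,   -5.6]), 'yaw_deg', np.float64(4.9), 'px', array([313., 278.]), np.int32(942))
```

```bash
python3 -m creep '0.006 0 0 0 0.06; 0.006 0 0 0 0.06; 0.006 0 0 0 0.06; 0.006 0 0 0 0.06; 0.006 0 0 0 0.06; 0.006 0 0 0 0.06; 0.006 0 0 0 0.06; 0.006 0 0 0 0.06; 0.006 0 0 0 0.06; 0.006 0 0 0 0.06'
python3 -m creep '0.006 0 0 0.007 0.06; 0.006 0 0 0.007 0.06; 0.006 0 0 0.007 0.06; 0.006 0 0 0.007 0.06; 0.006 0 0 0.007 0.06; 0.006 0 0 0.007 0.06; 0.006 0 0 0.007 0.06; 0.006 0 0 0.007 0.06; 0.006 0 0 0.007 0.06; 0.006 0 0 0.006 0.06'
python3 - <<'E'
from h import *
toolcase()
f=grab('side');save(f,'s12.png')
cv2.imwrite('pics/crop12.png',cv2.resize(cv2.cvtColor(f['pixels'],cv2.COLOR_RGB2BGR)[140:260,170:310],None,fx=5,fy=5,interpolation=cv2.INTER_CUBIC))
E
```

```text
clock: 21.7
tcp_pos: [0.4545, -0.1349, 0.0093]
tcp_rot: [[-0.014, 1.0, 0.0], [1.0, 0.014, 0.0], [0.0, 0.0, -1.0]]
ft_force: [1.1, -1.4, -0.0]
gripper_width: 0.06
clock: 22.53
tcp_pos: [0.4555, -0.075, 0.0093]
tcp_rot: [[0.056, 0.998, -0.0], [0.998, -0.056, 0.0], [0.0, -0.0, -1.0]]
ft_force: [-0.5, -0.3, 1.0]
gripper_width: 0.0601
t 22.53 tcp case [-212.7   -9.5] z 9.3 toolx yaw rel case -0.02 F [-0.5 -0.3  1. ] w 0.0601 q [ 0.04  0.87  0.04  2.19 -0.31  0.09  0.32]
```

View pics/crop12.png

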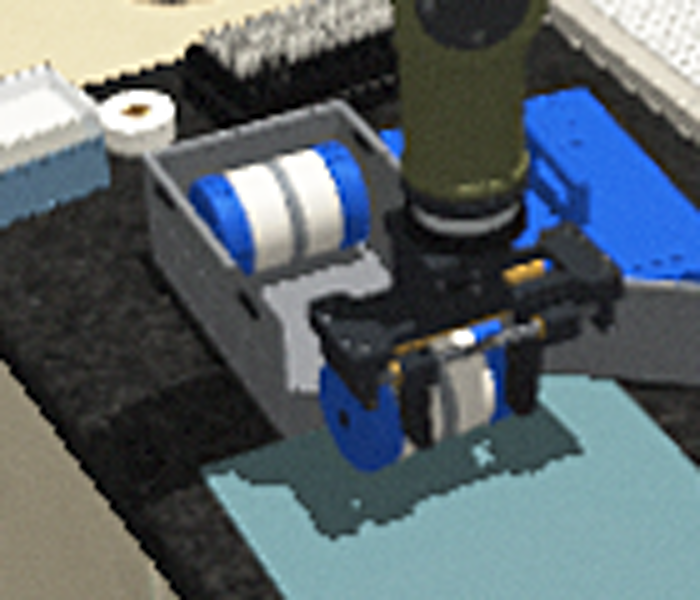

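```bash
cat >> h.py <<'E'
def bluecaps(f,W,x0,x1):
    H=colors(f);c=tocase(W);b=(H[...,0]>100)&(H[...,0]<130)&(H[...,1]>150)
    s=b&(c[...,0]>x0)&(c[...,0]<x1)&(abs(c[...,1])<.1)&(W[...,2]<.085)&(W[...,2]>.01)
    p=np.c_[c[s],W[s][:,2]]
    for sg in(-1,1):
        q=p[np.sign(p[:,1])==sg]
        if len(q)>15: print('cap',sg,len(q),'x',np.percentile(q[:,0],[5,50,95]).round(3),'y',np.percentile(q[:,1],[3,50,97]).round(3),'z',q[:,2].max().round(3))
E
python3 - <<'E'
from h import *
f=grab('side');W=cloud(f);bluecaps(f,W,-.25,-.1);print('cart1');bluecaps(f,W,-.1,.13)
f=grab('top');W=cloud(f);print('top');bluecaps(f,W,-.25,-.1);print('cart1');bluecaps(f,W,-.1,.13)
E
```

```text
cap -1 54 x [-0.194 -0.186 -0.165] y [-0.051 -0.042 -0.036] z 0.082
cap 1 198 x [-0.2   -0.181 -0.136] y [0.037 0.055 0.06 ] z 0.075
cart1
cap -1 108 x [0.037 0.047 0.081] y [-0.059 -0.049 -0.041] z 0.084
cap 1 124 x [0.04  0.055 0.09 ] y [0.034 0.045 0.053] z 0.085
top
cart1
cap -1 127 x [0.043 0.069 0.105] y [-0.058 -0.05  -0.043] z 0.083
cap 1 134 x [0.043 0.071 0.105] y [0.036 0.043 0.051] z 0.084
```

```bash
python3 -m creep '0.006 0 0 0 0.06; 0.006 0 0 0 0.06; 0.006 0 0 0 0.06; 0.006 0 0 0 0.06; 0.006 0 0 0 0.06; 0.006 0 0 0 0.06; 0.006 0 0 0 0.06; 0.006 0 0 0 0.06; 0.006 0 0 0 0.06; 0.006 0 0 0 0.06'
python3 -m creep '0.006 0 0 0 0.06; 0.006 0 0 0 0.06; 0.006 0 0 0 0.06; 0.006 0 0 0 0.06; 0.006 0 0 0 0.06; 0.006 0 0 0 0.06; 0.006 0 0 0 0.06; 0.006 0 0 0 0.06; 0.006 0 0 0 0.06; 0.006 0 0 0 0.06'
python3 -m creep '0.005 0 0 0 0.06; 0.005 0 0 0 0.06; 0.005 0 0 0 0.06; 0.005 0 0 0 0.06; 0.004 0 0 0 0.06; 0.004 0 0 0 0.06; 0.004 0 0 0 0.06; 0.004 0 0 0 0.06; 0 0 0 0 0.06; 0 0 0 0 0.06'
python3 -m creep '-0.01 0 0 0 0.06; 0 0 -0.04 0 0.06; 0 0 -0.04 0 0.06; 0 0 -0.03 0 0.06; -0.04 0 0 0 0.06; -0.041 0 0 0 0.06; -0.041 0 0 0 0.06; -0.041 0 0 0 0.06; -0.041 0 0 0 0.06; -0.041 0 0 0 0.06'
python3 - <<'E'
from h import *
toolcase()
for n in('top','side'):
    f=grab(n);W=cloud(f);save(f,n+'13.png')
    for r in cartfit(f,W):print(n,r)
    bluecaps(f,W,-.12,.035);print('c1');bluecaps(f,W,.035,.13)
E
```

```text
clock: 23.52
tcp_pos: [0.4587, -0.0146, 0.0092]
tcp_rot: [[0.054, 0.999, -0.0], [0.999, -0.054, 0.001], [0.001, -0.0, -1.0]]
ft_force: [-0.4, -0.9, 0.9]
gripper_width: 0.0601
clock: 24.35
tcp_pos: [0.4621, 0.0448, 0.0093]
tcp_rot: [[0.055, 0.998, 0.0], [0.998, -0.055, 0.0], [0.0, 0.0, -1.0]]
ft_force: [0.4, -0.1, 0.6]
gripper_width: 0.06
clock: 25.18
tcp_pos: [0.464, 0.0805, 0.0093]
tcp_rot: [[0.055, 0.999, -0.0], [0.999, -0.055, 0.0], [0.0, -0.0, -1.0]]
ft_force: [-0.1, -1.7, 1.0]
gripper_width: 0.0598
clock: 26.02
tcp_pos: [0.4493, -0.1769, 0.1193]
tcp_rot: [[0.055, 0.998, 0.0], [0.998, -0.055, 0.0], [0.0, 0.0, -1.0]]
ft_force: [1.7, -0.4, -0.2]
gripper_width: 0.06
t 26.02 tcp case [-314.8   -8.9] z 119.3 toolx yaw rel case -0.0 F [ 1.7 -0.4 -0.2] w 0.06 q [ 0.17  0.66  0.17  2.08 -0.27  0.42  0.5 ]
top (array([-495.7,   -7.3]), 'yaw_deg', np.float64(6.9), 'px', array([386., 230.]), np.int32(1022))
cap -1 101 x [-0.037 -0.008  0.023] y [-0.039 -0.031 -0.025] z 0.084
cap 1 135 x [-0.043 -0.016  0.016] y [0.052 0.061 0.068] z 0.084
c1
cap -1 131 x [0.044 0.072 0.106] y [-0.059 -0.05  -0.043] z 0.085
cap 1 137 x [0.043 0.073 0.106] y [0.036 0.043 0.051] z 0.084
side (array([-506. ,   -5.4]), 'yaw_deg', np.float64(4.7), 'px', array([313., 278.]), np.int32(946))
cap -1 81 x [-0.045 -0.028  0.006] y [-0.041 -0.03  -0.023] z 0.085
cap 1 58 x [-0.047 -0.029  0.001] y [0.049 0.056 0.066] z 0.084
c1
cap -1 70 x [0.042 0.056 0.087] y [-0.061 -0.05  -0.04 ] z 0.084
cap 1 105 x [0.041 0.059 0.094] y [0.034 0.047 0.053] z 0.083
```

```bash
python3 -m creep '-0.036 0 0 0 0.088; -0.036 0 0 0 0.088; -0.036 0 0 0 0.088; -0.036 0 0 0 0.088; -0.0365 0 0 0 0.088; 0 0 0 -0.124 0.088; 0 0 0 -0.124 0.088; 0 0 0 -0.124 0.088; 0 0 0 -0.124 0.088; 0 0 0 -0.124 0.088'
python3 -m creep '0 0 0 -0.124 0.088; 0 0 0 -0.124 0.088; 0 0 0 -0.124 0.088; 0 0 0 -0.124 0.088; 0 0 0 -0.124 0.088; 0 0 0 -0.124 0.088; 0 0 0 -0.124 0.088; 0 0 0 -0.124 0.088; 0 0 0 -0.055 0.088; 0 0 0 0 0.088'
python3 - <<'E'
from h import *
toolcase()
f=grab('side');W=cloud(f)
for r in cartfit(f,W):print(r)
E
```

```text
clock: 26.95
tcp_pos: [0.4398, -0.3545, 0.119]
tcp_rot: [[-0.54, 0.841, -0.0], [0.841, 0.54, 0.001], [0.001, 0.0, -1.0]]
ft_force: [-0.8, -0.1, 0.2]
gripper_width: 0.0877
clock: 27.78
tcp_pos: [0.4397, -0.3546, 0.119]
tcp_rot: [[-0.999, -0.042, 0.0], [-0.042, 0.999, 0.001], [-0.0, 0.001, -1.0]]
ft_force: [-1.1, -0.1, 0.2]
gripper_width: 0.0881
t 27.78 tcp case [-492.8   -9.1] z 119.0 toolx yaw rel case 95.58 F [-1.1 -0.1  0.2] w 0.0881 q [ 0.78  0.74 -0.32  1.83  0.36  0.63  1.86]
(array([-506. ,   -5.8]), 'yaw_deg', np.float64(3.6), 'px', array([313., 278.]), np.int32(938))
```

```bash
python3 -m creep '0 -0.0025 0.03 0 0.088; 0 0 0.03 0 0.088; 0 0 0.02 0 0.088; 0 0 0.015 0 0.088; 0 0 0.012 0 0.088; 0 0 0.012 0 0.088; 0 0 0 0 0.088' 6
python3 -m creep '0 0 0 0 0.06; 0 0 0 0 0.06; 0 0 0 0 0.06; 0 0 0 0 0.06; 0 0 0 0 0.06; 0 0 0 0 0.06'
python3 -m creep '0.001 0 0 0.012 0.06; 0.001 0 0 0.012 0.06; 0.001 0 0 0.012 0.06; 0.001 0 0 0.012 0.06; 0.001 0 0 0.012 0.06; 0.001 0 0 0.012 0.06; 0.001 0 0 0.012 0.06; 0 0 0 0.012 0.06; 0 0 0 0 0.06; 0 0 0 0 0.06'
python3 - <<'E'
from h import *
toolcase()
E
python3 -m creep '0 0 0 0 0.088; 0 0 0 0 0.088; 0 0 0 0 0.088; 0 0 0 0 0.088; 0 0 -0.02 0 0.088; 0 0 -0.04 0 0.088; 0 0 -0.04 0 0.088; 0 0 -0.02 0 0.088; 0 -0.031 0 0 0.06; 0 -0.031 0 0 0.06'
python3 -m creep '0 0 0 0.124 0.06; 0 0 0 0.124 0.06; 0 0 0 0.124 0.06; 0 0 0 0.124 0.06; 0 0 0 0.124 0.06; 0 0 0 0.124 0.06; 0 0 0 0.124 0.06; 0 0 0 0.124 0.06; 0 0 0 0.124 0.06; 0 0 0 0.124 0.06'
python3 - <<'E'
from h import *
toolcase()
for n in('top','side'):
    f=grab(n);W=cloud(f)
    for r in cartfit(f,W):print(n,r)
    bluecaps(f,W,-.57,-.4)
E
```

```text
clock: 28.42
tcp_pos: [0.4393, -0.3564, -0.0016]
tcp_rot: [[-0.999, -0.041, -0.002], [-0.041, 0.999, 0.002], [0.002, 0.002, -1.0]]
ft_force: [-0.8, 0.9, -0.4]
gripper_width: 0.0878
clock: 28.92
tcp_pos: [0.4409, -0.3577, 0.0011]
tcp_rot: [[-0.999, -0.041, 0.001], [-0.041, 0.999, -0.001], [-0.001, -0.001, -1.0]]
ft_force: [0.0, 0.3, 5.1]
gripper_width: 0.0736
clock: 29.75
tcp_pos: [0.4357, -0.3578, 0.0011]
tcp_rot: [[-0.998, 0.055, 0.005], [0.055, 0.998, -0.002], [-0.005, -0.001, -1.0]]
ft_force: [4.2, -1.7, 6.3]
gripper_width: 0.0733
t 29.75 tcp case [-496.2   -5.4] z 1.1 toolx yaw rel case 90.02 F [ 4.2 -1.7  6.3] w 0.0733 q [ 0.71  0.92 -0.18  1.89  0.41  0.36  1.73]
clock: 30.58
tcp_pos: [0.4309, -0.4183, 0.1222]
tcp_rot: [[-0.999, 0.051, 0.002], [0.051, 0.999, -0.0], [-0.002, 0.0, -1.0]]
ft_force: [-0.2, -0.3, -0.5]
gripper_width: 0.0768
clock: 31.42
tcp_pos: [0.4289, -0.4185, 0.1198]
tcp_rot: [[-0.266, 0.964, -0.002], [0.964, 0.266, 0.001], [0.002, -0.001, -1.0]]
ft_force: [0.1, 1.1, -0.7]
gripper_width: 0.0605
t 31.42 tcp case [-557.2   -2. ] z 119.8 toolx yaw rel case 18.6 F [ 0.1  1.1 -0.7] w 0.0605 q [ 0.67  0.76  0.04  1.73 -0.05  0.65  1.01]
top (array([-493. ,   -1.5]), 'yaw_deg', np.float64(0.8), 'px', array([385., 232.]), np.int32(1028))
cap -1 106 x [-0.517 -0.487 -0.46 ] y [-0.054 -0.047 -0.041] z 0.084
cap 1 136 x [-0.52  -0.49  -0.461] y [0.037 0.045 0.052] z 0.084
side (array([-5.026e+02,  1.000e-01]), 'yaw_deg', np.float64(-5.6), 'px', array([310., 279.]), np.int32(854))
cap -1 152 x [-0.534 -0.52  -0.49 ] y [-0.054 -0.046 -0.038] z 0.084
cap 1 388 x [-0.533 -0.509 -0.472] y [0.037 0.053 0.056] z 0.083
```

```bash
python3 -m creep '0 0 0 0.108 0.06; 0 0 0 0.108 0.06; 0 0 0 0.108 0.06; 0 0 0.03 0 0.06; 0 0 0.03 0 0.06; 0 0 0.03 0 0.06; 0 0 0.021 0 0.06; 0 0 0 0 0.06; 0.004 0 0 0 0.06; 0.004 0 0 0 0.06' 20
python3 -m creep '0.004 0 0 0 0.06; 0.004 0 0 0 0.06; 0.004 0 0 0 0.06; 0.004 0 0 0 0.06; 0.005 0 0 0 0.06; 0.005 0 0 0 0.06; 0.005 0 0 0 0.06; 0.005 0 0 0 0.06; 0.005 0 0 0 0.06; 0.005 0 0 0 0.06'
python3 -m creep '0.005 0 0 0 0.06; 0.005 0 0 0 0.06; 0.005 0 0 0 0.06; 0.005 0 0 0 0.06; 0.005 0 0 0 0.06; 0.005 0 0 0 0.06; 0.005 0 0 0 0.06; 0.005 0 0 0 0.06; 0.005 0 0 0 0.06; 0.005 0 0 0 0.06'
python3 - <<'E'
from h import *
toolcase()
for n in('top','side'):
    f=grab(n);W=cloud(f)
    bluecaps(f,W,-.6,-.25)
E
```

```text
clock: 32.35
tcp_pos: [0.4305, -0.4116, 0.0103]
tcp_rot: [[0.047, 0.999, 0.001], [0.999, -0.047, -0.001], [-0.001, 0.001, -1.0]]
ft_force: [0.7, -0.2, 0.1]
gripper_width: 0.06
clock: 33.18
tcp_pos: [0.4324, -0.3645, 0.0092]
tcp_rot: [[0.048, 0.999, -0.0], [0.999, -0.048, 0.0], [0.0, -0.0, -1.0]]
ft_force: [-0.5, -0.1, 0.5]
gripper_width: 0.0599
clock: 34.02
tcp_pos: [0.4349, -0.3147, 0.0093]
tcp_rot: [[0.048, 0.999, 0.0], [0.999, -0.048, 0.0], [0.0, 0.0, -1.0]]
ft_force: [0.5, -0.7, 0.4]
gripper_width: 0.0601
t 34.02 tcp case [-453.3   -2.2] z 9.3 toolx yaw rel case 0.42 F [ 0.5 -0.7  0.4] w 0.0601 q [ 0.49  0.9   0.08  1.97 -0.23  0.28  0.71]
cap -1 111 x [-0.42  -0.393 -0.369] y [-0.054 -0.046 -0.039] z 0.085
cap 1 97 x [-0.417 -0.393 -0.37 ] y [0.039 0.046 0.053] z 0.083
cap -1 25 x [-0.443 -0.423 -0.416] y [-0.053 -0.04  -0.033] z 0.079
cap 1 160 x [-0.439 -0.417 -0.375] y [0.039 0.055 0.058] z 0.066
```

```bash
python3 -m creep '0.005 0 0 0.007 0.06; 0.005 0 0 0 0.06; 0.005 0 0 0 0.06; 0.005 0 0 0 0.06; 0.005 0 0 0 0.06; 0.005 0 0 0 0.06; 0.005 0 0 0 0.06; 0.005 0 0 0 0.06; 0.005 0 0 0 0.06; 0.005 0 0 0 0.06'
python3 -m creep '0.005 0 0 0 0.06; 0.005 0 0 0 0.06; 0.005 0 0 0 0.06; 0.005 0 0 0 0.06; 0.005 0 0 0 0.06; 0.005 0 0 0 0.06; 0.005 0 0 0 0.06; 0.005 0 0 0 0.06; 0.005 0 0 0 0.06; 0.005 0 0 0 0.06'
python3 -m creep '0.005 0 0 0 0.06; 0.005 0 0 0 0.06; 0.005 0 0 0 0.06; 0.005 0 0 0 0.06; 0.005 0 0 0 0.06; 0.005 0 0 0 0.06; 0.005 0 0 0 0.06; 0.005 0 0 0 0.06; 0.005 0 0 0 0.06; 0.005 0 0 0 0.06'
python3 - <<'E'
from h import *
toolcase()
for n in('top','side'):
    f=grab(n);W=cloud(f)
    bluecaps(f,W,-.35,-.1); print('c2');bluecaps(f,W,-.07,.03)
E
```

```text
clock: 34.95
tcp_pos: [0.4376, -0.2647, 0.0093]
tcp_rot: [[0.055, 0.998, 0.0], [0.998, -0.055, 0.0], [0.0, 0.0, -1.0]]
ft_force: [-0.7, 0.2, 1.0]
gripper_width: 0.0601
clock: 35.78
tcp_pos: [0.4403, -0.2149, 0.0093]
tcp_rot: [[0.055, 0.998, -0.0], [0.998, -0.055, 0.0], [0.0, -0.0, -1.0]]
ft_force: [-0.6, -0.1, 0.1]
gripper_width: 0.0598
clock: 36.62
tcp_pos: [0.4431, -0.165, 0.0093]
tcp_rot: [[0.055, 0.998, 0.0], [0.998, -0.055, 0.0], [0.0, 0.0, -1.0]]
ft_force: [-1.0, -0.1, -0.2]
gripper_width: 0.0599
t 36.62 tcp case [-303.3   -2.1] z 9.3 toolx yaw rel case 0.02 F [-1.  -0.1 -0.2] w 0.0599 q [ 0.23  0.87  0.06  2.16 -0.35  0.12  0.56]
cap -1 32 x [-0.234 -0.226 -0.218] y [-0.048 -0.042 -0.037] z 0.084
c2
cap -1 101 x [-0.037 -0.008  0.023] y [-0.038 -0.031 -0.026] z 0.084
cap 1 136 x [-0.043 -0.016  0.016] y [0.052 0.061 0.068] z 0.085
cap -1 37 x [-0.288 -0.279 -0.26 ] y [-0.048 -0.035 -0.032] z 0.084
cap 1 170 x [-0.291 -0.274 -0.227] y [0.041 0.058 0.06 ] z 0.073
c2
cap -1 109 x [-0.044 -0.034  0.004] y [-0.042 -0.032 -0.023] z 0.083
cap 1 56 x [-0.047 -0.031  0.   ] y [0.049 0.056 0.066] z 0.083
```

```bash
python3 -m creep '0.005 0 0 0 0.06; 0.005 0 0 0 0.06; 0.005 0 0 0 0.06; 0.005 0 0 0 0.06; 0.005 0 0 0 0.06; 0.005 0 0 0 0.06; 0.005 0 0 0 0.06; 0.005 0 0 0 0.06; 0.005 0 0 0 0.06; 0.005 0 0 0 0.06'
python3 -m creep '0.005 0 0 0 0.06; 0.005 0 0 0 0.06; 0.005 0 0 0 0.06; 0.005 0 0 0 0.06; 0.005 0 0 0 0.06; 0.005 0 0 0 0.06; 0.005 0 0 0 0.06; 0.005 0 0 0 0.06; 0.005 0 0 0 0.06; 0.005 0 0 0 0.06'
python3 -m creep '0.005 0 0 0 0.06; 0.005 0 0 0 0.06; 0.005 0 0 0 0.06; 0.005 0 0 0 0.06; 0.004 0 0 0 0.06; 0.004 0 0 0 0.06; 0.004 0 0 0 0.06; 0.003 0 0 0 0.06; 0.003 0 0 0 0.06; 0.003 0 0 0 0.06'
python3 - <<'E'
from h import *
toolcase()
for n in('top','side'):
    f=grab(n);W=cloud(f)
    bluecaps(f,W,-.15,-.05); print('c2');bluecaps(f,W,-.04,.037);print('c1');bluecaps(f,W,.037,.13)
E
```

```text
clock: 37.55
tcp_pos: [0.4458, -0.115, 0.0093]
tcp_rot: [[0.055, 0.998, 0.0], [0.998, -0.055, 0.0], [0.0, 0.0, -1.0]]
ft_force: [0.1, -0.3, -0.2]
gripper_width: 0.0599
clock: 38.38
tcp_pos: [0.4486, -0.0651, 0.0093]
tcp_rot: [[0.055, 0.998, -0.0], [0.998, -0.055, 0.0], [0.0, -0.0, -1.0]]
ft_force: [0.0, 0.0, 0.3]
gripper_width: 0.0599
clock: 39.22
tcp_pos: [0.4508, -0.0245, 0.0093]
tcp_rot: [[0.055, 0.998, 0.0], [0.998, -0.055, -0.0], [-0.0, 0.0, -1.0]]
ft_force: [-0.6, -0.8, 2.1]
gripper_width: 0.0597
t 39.22 tcp case [-162.6   -2. ] z 9.3 toolx yaw rel case 0.01 F [-0.6 -0.8  2.1] w 0.0597 q [-0.07  0.87  0.04  2.22 -0.51  0.07  0.4 ]
c2
cap 1 29 x [0.005 0.013 0.02 ] y [0.055 0.063 0.069] z 0.079
c1
cap -1 132 x [0.043 0.071 0.105] y [-0.058 -0.05  -0.043] z 0.085
cap 1 142 x [0.043 0.073 0.105] y [0.036 0.044 0.051] z 0.084
cap -1 45 x [-0.149 -0.137 -0.114] y [-0.047 -0.034 -0.029] z 0.084
cap 1 153 x [-0.149 -0.134 -0.089] y [0.043 0.06  0.063] z 0.076
c2
cap 1 40 x [-0.039 -0.023 -0.   ] y [0.052 0.058 0.066] z 0.084
c1
cap -1 35 x [0.056 0.068 0.091] y [-0.06  -0.048 -0.039] z 0.084
cap 1 101 x [0.042 0.061 0.1  ] y [0.035 0.048 0.053] z 0.084
```

```bash
python3 -m creep '0.003 0 0 0 0.06; 0.003 0 0 0 0.06; 0.003 0 0 0 0.06; 0.003 0 0 0 0.06; 0.003 0 0 0 0.06; 0.003 0 0 0 0.06; 0.003 0 0 0 0.06; 0.003 0 0 0 0.06; 0.003 0 0 0 0.06; 0.003 0 0 0 0.06'
python3 -m creep '0.002 0 0 0 0.06; 0.002 0 0 0 0.06; 0.002 0 0 0 0.06; 0.002 0 0 0 0.06; 0 0 0 0 0.06; 0 0 0 0 0.06'
python3 - <<'E'
from h import *
toolcase()
for n in('top','side'):
    f=grab(n);W=cloud(f)
    bluecaps(f,W,-.15,-.05); print('c2');bluecaps(f,W,-.04,.037);print('c1');bluecaps(f,W,.037,.13)
E
```

```text
clock: 40.15
tcp_pos: [0.4522, 0.0042, 0.0095]
tcp_rot: [[0.056, 0.998, 0.0], [0.998, -0.056, -0.002], [-0.002, 0.0, -1.0]]
ft_force: [-0.1, -8.3, 6.1]
gripper_width: 0.0599
clock: 40.65
tcp_pos: [0.4528, 0.0112, 0.0097]
tcp_rot: [[0.057, 0.998, 0.001], [0.998, -0.057, -0.003], [-0.003, 0.001, -1.0]]
ft_force: [-1.0, -5.0, 6.7]
gripper_width: 0.0601
t 40.65 tcp case [-126.8   -2.1] z 9.7 toolx yaw rel case -0.09 F [-1.  -5.   6.7] w 0.0601 q [-0.16  0.87  0.05  2.21 -0.54  0.07  0.36]
c2
c1
cap -1 34 x [0.092 0.101 0.113] y [-0.056 -0.05  -0.044] z 0.082
cap 1 58 x [0.079 0.094 0.111] y [0.036 0.043 0.051] z 0.083
cap -1 51 x [-0.116 -0.104 -0.075] y [-0.045 -0.034 -0.029] z 0.084
cap 1 123 x [-0.118 -0.109 -0.087] y [0.042 0.057 0.064] z 0.076
c2
cap 1 19 x [-0.025 -0.004  0.013] y [0.056 0.062 0.067] z 0.083
c1
cap 1 98 x [0.045 0.064 0.097] y [0.034 0.047 0.053] z 0.085
```

```bash
python3 -m creep '0.001 0 0 0 0.06; 0.001 0 0 0 0.06; 0.001 0 0 0 0.06; 0.001 0 0 0 0.06; 0 0 0 0 0.06'
python3 -m creep '0.001 0 0 0 0.06; 0.001 0 0 0 0.06; 0.001 0 0 0 0.06; 0.001 0 0 0 0.06; 0 0 0 0 0.06'
python3 - <<'E'
from h import *
toolcase()
for n in('side',):
    f=grab(n);W=cloud(f)
    bluecaps(f,W,-.15,-.05); print('c2');bluecaps(f,W,-.04,.037);print('c1');bluecaps(f,W,.037,.13)
E
```

```text
clock: 41.17
tcp_pos: [0.453, 0.0134, 0.0099]
tcp_rot: [[0.058, 0.998, 0.001], [0.998, -0.058, -0.005], [-0.005, 0.001, -1.0]]
ft_force: [-1.3, -9.3, 8.2]
gripper_width: 0.0597
clock: 41.58
tcp_pos: [0.4531, 0.0167, 0.01]
tcp_rot: [[0.059, 0.998, 0.001], [0.998, -0.059, -0.006], [-0.006, 0.001, -1.0]]
ft_force: [-0.3, -10.7, 10.1]
gripper_width: 0.0601
t 41.58 tcp case [-121.3   -2. ] z 10.0 toolx yaw rel case -0.19 F [ -0.3 -10.7  10.1] w 0.0601 q [-0.18  0.87  0.06  2.21 -0.55  0.07  0.35]
cap -1 51 x [-0.11  -0.095 -0.07 ] y [-0.045 -0.034 -0.028] z 0.085
cap 1 119 x [-0.113 -0.105 -0.086] y [0.042 0.055 0.063] z 0.081
c2
cap 1 16 x [-0.021  0.001  0.021] y [0.054 0.063 0.066] z 0.082
c1
cap 1 92 x [0.047 0.066 0.099] y [0.034 0.048 0.053] z 0.085
```

```bash
python3 -m creep '0.001 0 0 0 0.06; 0.001 0 0 0 0.06; 0.001 0 0 0 0.06; 0.001 0 0 0 0.06; 0.001 0 0 0 0.06; 0 0 0 0 0.06; 0 0 0 0 0.06'
python3 -c "
from h import *
toolcase()"
python3 -m creep '-0.003 0 0 0 0.06; -0.01 0 0 0 0.06; -0.02 0 0 0 0.06; 0 0 -0.04 0 0.06; 0 0 -0.04 0 0.06; 0 0 -0.03 0 0.06; -0.041 0 0 0 0.06; -0.041 0 0 0 0.06; -0.041 0 0 0 0.06; -0.041 0 0 0 0.06'
python3 - <<'E'
from h import *
toolcase()
for n in('top','side'):
    f=grab(n);W=cloud(f);save(f,n+'14.png')
    bluecaps(f,W,-.15,-.037); print('c2');bluecaps(f,W,-.037,.039);print('c1');bluecaps(f,W,.039,.13)
cv2.imwrite('pics/crop14.png',cv2.resize(cv2.imread('pics/top14.png')[180:265,160:270],None,fx=6,fy=6,interpolation=cv2.INTER_CUBIC))
E
```

```text
clock: 42.22
tcp_pos: [0.4526, 0.0176, 0.0101]
tcp_rot: [[0.063, 0.998, 0.001], [0.998, -0.063, -0.011], [-0.011, 0.001, -1.0]]
ft_force: [-2.7, -19.0, 9.8]
gripper_width: 0.0606
t 42.22 tcp case [-120.5   -1.5] z 10.1 toolx yaw rel case -0.44 F [ -2.7 -19.    9.8] w 0.0606 q [-0.19  0.87  0.07  2.21 -0.56  0.07  0.35]
clock: 43.05
tcp_pos: [0.443, -0.1711, 0.1195]
tcp_rot: [[0.052, 0.999, 0.001], [0.999, -0.052, 0.001], [0.001, 0.001, -1.0]]
ft_force: [0.6, -0.4, -0.3]
gripper_width: 0.0603
t 43.05 tcp case [-309.4   -2.3] z 119.5 toolx yaw rel case 0.18 F [ 0.6 -0.4 -0.3] w 0.0603 q [ 0.13  0.66  0.23  2.11 -0.37  0.41  0.6 ]
cap -1 107 x [-0.104 -0.074 -0.044] y [-0.045 -0.038 -0.032] z 0.084
cap 1 132 x [-0.105 -0.076 -0.043] y [0.046 0.054 0.061] z 0.085
c2
cap -1 112 x [-0.032 -0.002  0.03 ] y [-0.037 -0.031 -0.025] z 0.085
cap 1 132 x [-0.034 -0.006  0.028] y [0.053 0.061 0.068] z 0.085
c1
cap -1 132 x [0.046 0.074 0.109] y [-0.059 -0.05  -0.044] z 0.083
cap 1 140 x [0.045 0.074 0.108] y [0.036 0.043 0.051] z 0.084
cap 1 167 x [-0.113 -0.1   -0.069] y [0.045 0.056 0.063] z 0.083
c2
cap -1 49 x [-0.024 -0.009  0.012] y [-0.041 -0.031 -0.022] z 0.084
cap 1 48 x [-0.032 -0.013  0.015] y [0.052 0.058 0.066] z 0.085
c1
cap -1 63 x [0.046 0.06  0.089] y [-0.058 -0.049 -0.04 ] z 0.084
cap 1 93 x [0.048 0.066 0.098] y [0.034 0.046 0.053] z 0.084
```

View pics/crop14.png

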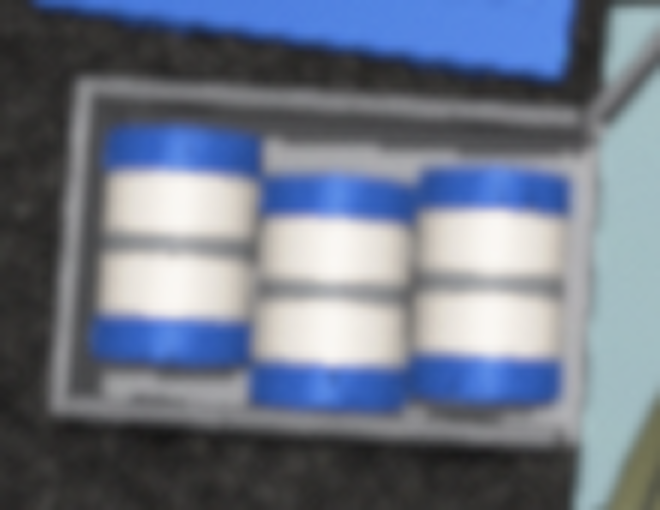

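```bash
python3 -m creep '0.0235 0.0327 0 0.003 0; 0.0235 0.0327 0 0 0; 0.0235 0.0327 0 0 0; 0.0235 0.0327 0 0 0; 0.0235 0.0327 0 0 0; 0.0235 0.0327 0 0 0; 0 0 0 0 0; 0 0 0 0 0' 20
python3 - <<'E'
from h import *
toolcase()
W=np.load('top0.npy');c=tocase(W);z=W[...,2];m=(z>.055);m[:155]=0;m[203:]=0;m[:,:262]=0;m[:,300:]=0
p=c[m];p=p[(p[:,0]<-.125)&(p[:,1]<-.08)];a=np.linalg.lstsq(np.c_[p[:,0],np.ones(len(p))],p[:,1],rcond=None)[0]
far=p[np.argmin(p[:,0])];H=np.array([-.121,-.077]);d=far-H;print('far',far,'q',np.arctan2(-d[0],d[1]),'slope',a)
H*=1000;P=[]
for q in np.r_[2.49:0:-.08,0]:
    n=np.array([np.cos(q),np.sin(q)]);e=3.5+9*abs(n[0])+17.5*abs(n[1])
    P.append(H+125*np.array([-np.sin(q),np.cos(q)])-e*n)
P=np.array(P).round(0);D=np.diff(P,axis=0);print(P[0],P[-1])
print('; '.join(f'{x/1000:g} {-y/1000:g} 0 0 0' for x,y in D))
E
```

```text
clock: 43.82
tcp_pos: [0.648, -0.0369, 0.1183]
tcp_rot: [[0.052, 0.999, 0.0], [0.999, -0.052, 0.002], [0.002, 0.0, -1.0]]
ft_force: [-0.5, -1.2, -0.4]
gripper_width: 0.0086
t 43.82 tcp case [-164.1 -199.6] z 118.3 toolx yaw rel case 0.17 F [-0.5 -1.2 -0.4] w 0.0086 q [-0.2   0.85  0.36  1.58 -0.39  0.78  0.27]
far [-0.21240608 -0.19118091] q 2.4665241376796083 slope [1.2861264  0.07894855]
[-180. -189.] [-134.   48.]
-0.008 -0.004 0 0 0; -0.008 -0.006 0 0 0; -0.008 -0.006 0 0 0; -0.007 -0.006 0 0 0; -0.007 -0.008 0 0 0; -0.006 -0.008 0 0 0; -0.006 -0.008 0 0 0; -0.005 -0.01 0 0 0; -0.004 -0.009 0 0 0; -0.004 -0.01 0 0 0; -0.002 -0.011 0 0 0; -0.002 -0.01 0 0 0; -0.001 -0.009 0 0 0; 0 -0.01 0 0 0; 0.001 -0.01 0 0 0; 0.001 -0.01 0 0 0; 0.002 -0.009 0 0 0; 0.003 -0.01 0 0 0; 0.004 -0.01 0 0 0; 0.005 -0.009 0 0 0; 0.005 -0.009 0 0 0; 0.006 -0.009 0 0 0; 0.007 -0.008 0 0 0; 0.008 -0.007 0 0 0; 0.009 -0.007 0 0 0; 0.009 -0.006 0 0 0; 0.01 -0.006 0 0 0; 0.01 -0.004 0 0 0; 0.011 -0.004 0 0 0; 0.011 -0.002 0 0 0; 0.011 -0.002 0 0 0; 0.001 -0 0 0 0
```

```bash
python3 -m creep '0 0 0.036 0 0; 0 0 0.035 0 0; 0 0 0.035 0 0; 0 0 0 0 0; -0.006 -0.004 0 0 0; -0.005 -0.004 0 0 0; -0.005 -0.003 0 0 0; -0.008 -0.004 0 0 0; -0.008 -0.006 0 0 0; -0.008 -0.006 0 0 0'
python3 -m creep '-0.007 -0.006 0 0 0; -0.007 -0.008 0 0 0; -0.006 -0.008 0 0 0; -0.006 -0.008 0 0 0; -0.005 -0.01 0 0 0; -0.004 -0.009 0 0 0; -0.004 -0.01 0 0 0; -0.002 -0.011 0 0 0; -0.002 -0.01 0 0 0; -0.001 -0.009 0 0 0'
python3 - <<'E'
from h import *
toolcase()
f=grab('side');W=cloud(f);save(f,'s15.png');c=tocase(W)
m=(W[...,2]>.03)&(W[...,2]<.085)&(c[...,0]<-.13)&(c[...,0]>-.29)&(abs(c[...,1]+.08)<.13)&(f['pixels'].max(2)>70)
p=c[m];print(len(p),np.percentile(p,[5,50,95],axis=0).round(3))
E
```

```text
clock: 44.65
tcp_pos: [0.6175, -0.0805, 0.0146]
tcp_rot: [[0.058, 0.998, 0.002], [0.998, -0.058, -0.0], [-0.0, 0.002, -1.0]]
ft_force: [0.5, 0.6, 0.4]
gripper_width: 0.0003
clock: 45.48
tcp_pos: [0.5248, -0.1187, 0.0134]
tcp_rot: [[0.058, 0.998, -0.0], [0.998, -0.058, -0.0], [-0.0, -0.0, -1.0]]
ft_force: [0.9, 0.4, 0.4]
gripper_width: 0.0007
t 45.48 tcp case [-252.5  -81.1] z 13.4 toolx yaw rel case -0.17 F [0.9 0.4 0.4] w 0.0007 q [ 0.04  0.9   0.17  1.97 -0.44  0.31  0.51]
126 [[-0.271 -0.064]
 [-0.246 -0.058]
 [-0.185 -0.053]]
```

```bash
python3 -m creep '0 -0.01 0 0 0; 0.001 -0.01 0 0 0; 0.001 -0.01 0 0 0; 0.002 -0.009 0 0 0; 0.003 -0.01 0 0 0; 0.004 -0.01 0 0 0; 0.005 -0.009 0 0 0; 0.005 -0.009 0 0 0; 0.006 -0.009 0 0 0; 0.007 -0.008 0 0 0'
python3 -m creep '0.008 -0.007 0 0 0; 0.009 -0.007 0 0 0; 0.009 -0.006 0 0 0; 0.01 -0.006 0 0 0; 0.01 -0.004 0 0 0; 0.011 -0.004 0 0 0; 0.011 -0.002 0 0 0; 0.009 -0.002 0 0 0; 0 0 0 0 0; 0 0 0 0 0'
python3 - <<'E'
from h import *
toolcase()
E
```

```text
clock: 46.37
tcp_pos: [0.434, -0.0791, 0.0134]
tcp_rot: [[0.059, 0.998, 0.001], [0.998, -0.059, -0.001], [-0.001, 0.001, -1.0]]
ft_force: [1.0, -0.5, -0.0]
gripper_width: -0.0003
clock: 47.2
tcp_pos: [0.4128, -0.0028, 0.0236]
tcp_rot: [[0.058, 0.998, -0.02], [0.998, -0.058, 0.002], [0.001, -0.02, -1.0]]
ft_force: [0.5, -0.7, 0.1]
gripper_width: 0.0006
t 47.2 tcp case [-143.1   37.1] z 23.6 toolx yaw rel case -0.17 F [ 0.5 -0.7  0.1] w 0.0006 q [-0.13  0.83  0.04  2.31 -1.    0.04  0.84]
```

```bash
python3 -m creep '-0.004 0.01 0 0 0; 0 0.01 -0.005 0 0; 0 0.01 0 0 0; 0 0 0 0 0; 0.004 0 0 0 0; 0.003 0 0 0 0; 0.002 0 0 0 0; 0.002 0 0 0 0; 0 0 0 0 0'
python3 - <<'E'
from h import *
toolcase()
for n in('top','side'):
    f=grab(n);W=cloud(f);save(f,n+'16.png');c=tocase(W)
    m=(W[...,2]>.03)&(W[...,2]<.092)&(c[...,0]<-.111)&(c[...,0]>-.29)&(abs(c[...,1])<.085)
    if n=='side': m&=(f['pixels'].max(2)>70)
    p=c[m]
    for y in np.arange(-.075,.08,.02):
        q=p[abs(p[:,1]-y)<.01]; print(n,round(y,3),len(q),np.percentile(q[:,0],[5,50,95]).round(3) if len(q)>3 else '')
E
```

```text
clock: 47.95
tcp_pos: [0.4424, 0.0024, 0.0279]
tcp_rot: [[0.058, 0.998, -0.021], [0.998, -0.058, 0.003], [0.002, -0.021, -1.0]]
ft_force: [-0.0, -0.4, 0.0]
gripper_width: 0.0006
t 47.95 tcp case [-136.2    7.9] z 27.9 toolx yaw rel case -0.13 F [-0.  -0.4  0. ] w 0.0006 q [-0.23  0.84  0.2   2.22 -0.96  0.19  0.81]
top -0.075 0 
top -0.055 0 
top -0.035 0 
top -0.015 0 
top 0.005 0 
top 0.025 0 
top 0.045 0 
top 0.065 10 [-0.124 -0.123 -0.12 ]
side -0.075 54 [-0.127 -0.124 -0.116]
side -0.055 78 [-0.128 -0.125 -0.12 ]
side -0.035 86 [-0.128 -0.124 -0.12 ]
side -0.015 36 [-0.129 -0.125 -0.121]
side 0.005 22 [-0.127 -0.125 -0.121]
side 0.025 72 [-0.13  -0.126 -0.121]
side 0.045 89 [-0.13  -0.126 -0.12 ]
side 0.065 100 [-0.129 -0.125 -0.119]
```

```bash
python3 -m creep '0 -0.008 0 0 0; 0.002 -0.008 0 0 0; 0.002 0 0 0 0; 0.002 0 0 0 0; 0.001 0 0 0 0; 0 0 0 0 0'
python3 -m creep '0.002 0 0 0 0; 0.002 0 0 0 0; 0.001 0 0 0 0; 0 0 0 0 0; 0 0 0 0 0'
python3 - <<'E'
from h import *
toolcase()
E
```

```text
clock: 48.55
tcp_pos: [0.4252, 0.0052, 0.0284]
tcp_rot: [[0.063, 0.998, -0.023], [0.998, -0.063, -0.004], [-0.005, -0.022, -1.0]]
ft_force: [-5.1, -10.1, 4.1]
gripper_width: 0.0004
clock: 48.97
tcp_pos: [0.4253, 0.0051, 0.0285]
tcp_rot: [[0.068, 0.997, -0.022], [0.998, -0.068, -0.012], [-0.013, -0.021, -1.0]]
ft_force: [-6.0, -19.5, 3.8]
gripper_width: 0.0005
t 48.97 tcp case [-134.5   25.1] z 28.5 toolx yaw rel case -0.73 F [ -6.  -19.5   3.8] w 0.0005 q [-0.22  0.83  0.15  2.27 -0.96  0.12  0.78]
```

```bash
python3 -m creep '-0.008 0 0 0 0; -0.012 0 0 0 0; -0.02 0 0 0 0; 0 0 -0.03 0 0.03; 0 0 -0.04 0 0.05; 0 0 -0.04 0 0.05; -0.03 0 0 0 0.05; -0.03 0 0 0 0.05; 0 0 0 0 0.05; 0 0 0 0 0.05'
cat >> h.py <<'E'
def lidfit(f,W,show=True):
    H=colors(f);b=(H[...,0]>100)&(H[...,0]<130)&(H[...,1]>130); b[:,300:]=0;b[290:]=0;b[:, :140]=0
    n,l,st,c=cv2.connectedComponentsWithStats(b.astype(np.uint8));i=1+np.argmax(st[1:,4]);m=l==i
    zp=np.nanmedian(W[m][:,2]);pl=m&(abs(W[...,2]-zp)<.012)
    mm=m.copy();P=W[m];cc=tocase(P)
    bar=(P[:,2]>zp+.022)
    out={}
    for k,s in(('plate',abs(P[:,2]-zp)<.008),('bar',bar)):
        q=cc[s]*1000
        if len(q)<10: continue
        r=cv2.minAreaRect(q.astype(np.float32)); (cx,cy),(w,h),a=r
        if w<h: a-=90
        out[k]=(round(cx,1),round(cy,1),round(max(w,h),1),round(min(w,h),1),round((a+90)%180-90,2),round(np.median(P[s][:,2]),4))
    return out
E
python3 - <<'E'
from h import *
toolcase()
f=grab('top');W=cloud(f);save(f,'top17.png');print(lidfit(f,W))
c=tocase(W);m=(W[...,2]>.075)&(W[...,2]<.1)&(abs(c[...,0])<.135)&(abs(c[...,1])<.09)&(colors(f)[...,1]<60)
p=c[m];fr=p[(p[:,0]<-.112)]
for y in np.arange(-.07,.08,.02):
    q=fr[abs(fr[:,1]-y)<.01,0];print(round(y,2),len(q),np.median(q).round(4) if len(q) else '')
f=grab('side');W=cloud(f);save(f,'side17.png');print(lidfit(f,W))
E
```

```text
clock: 49.8
tcp_pos: [0.4245, -0.0864, 0.1386]
tcp_rot: [[0.061, 0.998, -0.019], [0.998, -0.061, 0.002], [0.001, -0.019, -1.0]]
ft_force: [0.5, -0.2, -1.5]
gripper_width: 0.0448
t 49.8 tcp case [-225.9   20.8] z 138.6 toolx yaw rel case -0.31 F [ 0.5 -0.2 -1.5] w 0.0448 q [-0.23  0.65  0.54  2.19 -0.7   0.49  0.8 ]
{'plate': (23.7, -201.3, 266.5, 178.2, -4.96, np.float64(0.0276)), 'bar': (23.5, -201.1, 102.3, 15.5, -5.35, np.float64(0.0678))}
-0.07 19 -0.1181
-0.05 18 -0.1194
-0.03 18 -0.12
-0.01 18 -0.1189
0.01 13 -0.1195
0.03 0 
0.05 0 
0.07 0 
{'plate': (9.6, -213.3, 314.5, 107.6, -31.34, np.float64(0.0289)), 'bar': (-127.6, -109.6, 312.5, 62.4, -29.43, np.float64(0.197))}
```

```bash
python3 -m creep '0.0313 0.0276 0 0 0.05; 0.0313 0.0276 0 0 0.05; 0.0313 0.0276 0 0 0.05; 0.0313 0.0276 0 0 0.05; 0.0313 0.0276 0 0 0.05; 0.0313 0.0276 0 0 0.05; 0.0313 0.0276 0 0 0.05; 0.0313 0.0276 0 0 0.05; 0 0 0 0.086 0.05; 0 0 0 0 0.05' 50
python3 -m creep '0 0 0.02 0 0.05; 0 0 0 0 0.05'
python3 - <<'E'
from h import *
toolcase();print(manip.observe()['tcp_rot'][:,2].round(4))
E
```

```text
clock: 50.73
tcp_pos: [0.6587, 0.156, 0.132]
tcp_rot: [[0.139, 0.99, -0.022], [0.99, -0.139, 0.003], [0.0, -0.022, -1.0]]
ft_force: [-0.7, -0.1, -0.8]
gripper_width: 0.0497
clock: 50.9
tcp_pos: [0.6548, 0.1513, 0.1106]
tcp_rot: [[0.143, 0.989, -0.028], [0.99, -0.143, 0.002], [-0.002, -0.028, -1.0]]
ft_force: [-0.8, -0.1, -0.8]
gripper_width: 0.0502
t 50.9 tcp case [  24.2 -196. ] z 110.6 toolx yaw rel case -5.03 F [-0.8 -0.1 -0.8] w 0.0502 q [-0.61  0.98  0.69  1.48 -0.71  0.96  0.14]
[-0.0276  0.0017 -0.9996]
```

```bash
python3 -m creep '0 0.0035 0.026 0 0.05; 0 0.0035 0.026 0 0.05; 0 0 0.026 0 0.05; 0 0 0.015 0 0.05; 0 0 0.01 0 0.05; 0 0 0 0 0.05; 0 0 0 0 0.05'
python3 - <<'E'
from h import *
toolcase();print(manip.observe()['tcp_rot'][:,2].round(4))
f=manip.grab_frame('side');save(f,'side18.png')
cv2.imwrite('pics/crop18.png',cv2.resize(cv2.cvtColor(f['pixels'],cv2.COLOR_RGB2BGR)[130:230,220:340],None,fx=6,fy=6,interpolation=cv2.INTER_CUBIC))
E
```

```text
clock: 51.48
tcp_pos: [0.6633, 0.1505, 0.0115]
tcp_rot: [[0.144, 0.989, -0.02], [0.99, -0.144, 0.002], [-0.001, -0.02, -1.0]]
ft_force: [-0.2, -0.3, 0.3]
gripper_width: 0.05
t 51.48 tcp case [  23.9 -204.5] z 11.5 toolx yaw rel case -5.08 F [-0.2 -0.3  0.3] w 0.05 q [-0.57  1.11  0.61  1.5  -0.79  0.81  0.2 ]
[-0.0199  0.0023 -0.9998]
```

View pics/crop18.png

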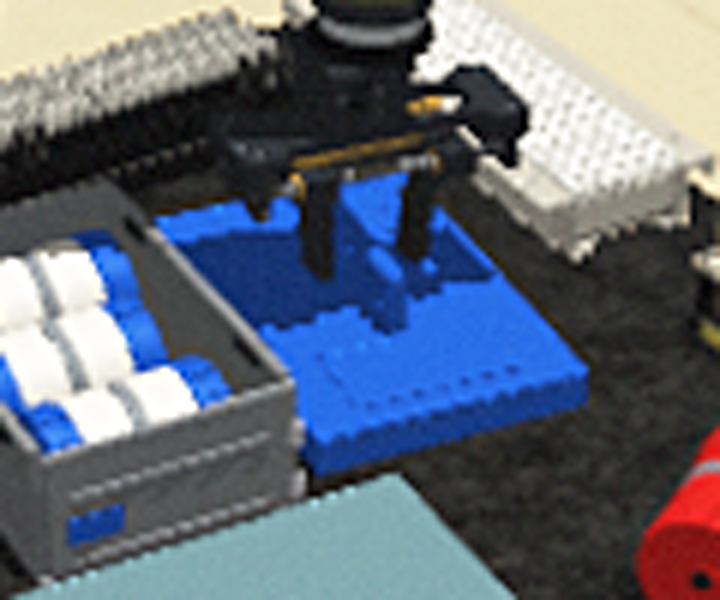

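```bash
python3 -m creep '0 -0.0035 0.003 0 0.03; 0 0 0 0 0.02; 0 0 0 0 0; 0 0 0 0 0; 0 0 0 0 0; 0 0 0 0 0' 50
python3 -c "
from h import *
toolcase()"
python3 -m creep '0 0 -0.004 0 0; 0 0 -0.006 0 0; 0 0 -0.01 0 0; 0 0 -0.01 0 0; 0 0 0 0 0; 0 0 0 0 0'
python3 - <<'E'
from h import *
toolcase();print(manip.observe()['tcp_rot'][:,2].round(4))
f=grab('side');W=cloud(f);H=colors(f);c=tocase(W)
b=(H[...,0]>100)&(H[...,0]<130)&(H[...,1]>130)&(c[...,1]<-.09)&(c[...,1]>-.31)&(abs(c[...,0]-.024)<.16)&(W[...,2]<.1)&(W[...,2]>.035)
P=np.c_[c[b],W[b][:,2]];
s=abs(P[:,2]-np.median(P[:,2]))<.012
A=np.c_[P[s][:,:2],np.ones(s.sum())];k=np.linalg.lstsq(A,P[s][:,2],rcond=None)[0];print('lid plane slopes',k.round(4),'z at bar',(k@[.024,-.201,1]).round(4))
E
```

```text
clock: 52.03
tcp_pos: [0.6599, 0.1514, 0.0082]
tcp_rot: [[0.143, 0.989, -0.02], [0.99, -0.143, 0.003], [-0.0, -0.02, -1.0]]
ft_force: [-0.5, -0.5, 0.6]
gripper_width: 0.0132
t 52.03 tcp case [  24.6 -201.1] z 8.2 toolx yaw rel case -5.07 F [-0.5 -0.5  0.6] w 0.0132 q [-0.57  1.11  0.6   1.51 -0.8   0.8   0.21]
clock: 52.53
tcp_pos: [0.6612, 0.1512, 0.0392]
tcp_rot: [[0.143, 0.989, -0.018], [0.99, -0.143, 0.003], [0.0, -0.018, -1.0]]
ft_force: [-0.4, 0.8, -2.5]
gripper_width: 0.0132
t 52.53 tcp case [  24.5 -202.3] z 39.2 toolx yaw rel case -5.08 F [-0.4  0.8 -2.5] w 0.0132 q [-0.58  1.07  0.63  1.51 -0.77  0.85  0.19]
[-0.018   0.0027 -0.9998]
lid plane slopes [ 0.0059 -0.0049  0.0583] z at bar 0.0594
```

```bash
python3 -m creep '0 0 -0.011 0 0; 0 0 -0.011 0 0; 0 0 -0.011 0 0; 0 0 -0.011 0 0; 0 0 -0.011 0 0; 0 0 -0.011 0 0; 0 0 -0.011 0 0; 0 0 -0.011 0 0; 0 0 -0.011 0 0; 0 0 -0.006 0 0' 58
python3 -m creep '-0.0021 -0.01 0 0 0; -0.0021 -0.01 0 0 0; -0.0021 -0.01 0 0 0; -0.0021 -0.01 0 0 0; -0.0021 -0.01 0 0 0; -0.0021 -0.01 0 0 0; -0.0021 -0.01 0 0 0; -0.0021 -0.01 0 0 0; -0.0021 -0.01 0 0 0; -0.0021 -0.01 0 0 0'
python3 -c "
from h import *
toolcase()"
python3 -m creep '-0.0021 -0.01 0 0 0; -0.0021 -0.01 0 0 0; -0.0021 -0.01 0 0 0; -0.0021 -0.01 0 0 0; -0.0021 -0.01 0 0 0; -0.0021 -0.01 0 0 0; -0.0021 -0.01 0 0 0; -0.0021 -0.01 0 0 0; -0.0021 -0.01 0 0 0; -0.0021 -0.01 0 0 0'
python3 -m creep '0 0 0 -0.02 0; 0 0 0 -0.02 0; 0 0 0 -0.02 0; 0 0 0 -0.02 0; 0 0 0 -0.009 0; 0 0 0 0 0; 0 0 0 0 0; 0 0 0 0 0'
cat >> h.py <<'E'
def lidside(f,W):
    H=colors(f);c=tocase(W)
    b=(H[...,0]>100)&(H[...,0]<130)&(H[...,1]>130)&(abs(c[...,1])<.12)&(abs(c[...,0])<.16)&(W[...,2]>.09)&(W[...,2]<.2)
    return np.c_[c[b],W[b][:,2]]
def plane(P,tol=.006):
    s=abs(P[:,2]-np.median(P[:,2]))<.012
    for _ in range(4):
        k=np.linalg.lstsq(np.c_[P[s][:,:2],np.ones(s.sum())],P[s][:,2],rcond=None)[0]
        s=abs(P@[k[0],k[1],-1]+k[2])<tol
    return k.round(4),s
E
python3 - <<'E'
from h import *
toolcase();print(manip.observe()['tcp_rot'][:,2].round(4))
for n in('top','side'):
    f=grab(n);W=cloud(f);save(f,n+'19.png');P=lidside(f,W);k,s=plane(P);q=P[s]
    r=cv2.minAreaRect((q[:,:2]*1000).astype(np.float32));print(n,'plane',k,s.sum(),np.round(r[0],1),np.round(r[1],1),round(r[2],2),'ext',np.percentile(q,[1,99],axis=0).round(3).tolist())
E
```

```text
clock: 53.42
tcp_pos: [0.6632, 0.1509, 0.1449]
tcp_rot: [[0.143, 0.989, -0.018], [0.99, -0.143, 0.003], [-0.0, -0.018, -1.0]]
ft_force: [0.5, 0.3, -2.1]
gripper_width: 0.0125
clock: 54.25
tcp_pos: [0.56, 0.1445, 0.1452]
tcp_rot: [[0.143, 0.989, -0.02], [0.99, -0.143, 0.003], [-0.0, -0.02, -1.0]]
ft_force: [-0.3, 0.9, -1.8]
gripper_width: 0.0135
t 54.25 tcp case [  12.2 -101.7] z 145.2 toolx yaw rel case -5.08 F [-0.3  0.9 -1.8] w 0.0135 q [-0.7   0.83  0.7   1.78 -0.71  0.83  0.21]
clock: 55.08
tcp_pos: [0.4583, 0.1381, 0.1474]
tcp_rot: [[0.144, 0.989, -0.02], [0.99, -0.143, 0.003], [-0.0, -0.02, -1.0]]
ft_force: [0.4, 0.5, -2.5]
gripper_width: 0.0131
clock: 55.75
tcp_pos: [0.4586, 0.1381, 0.1469]
tcp_rot: [[0.055, 0.998, -0.02], [0.998, -0.055, 0.002], [0.001, -0.02, -1.0]]
ft_force: [-0.1, 0.5, -2.4]
gripper_width: 0.0132
t 55.75 tcp case [ 0.1 -0.8] z 146.9 toolx yaw rel case 0.01 F [-0.1  0.5 -2.4] w 0.0132 q [-0.77  0.7   0.65  2.06 -0.73  0.64  0.34]
[-0.0201  0.0023 -0.9998]
top plane [-0.004   0.0022  0.1663] 2703 [-0.6 -1. ] [265.5 178. ] 0.22 ext [[-0.132, -0.088, 0.161], [0.066, 0.085, 0.172]]
side plane [0.0039 0.0027 0.1679] 1950 [-4.8 -0.9] [180.2 275.8] 89.98 ext [[-0.137, -0.087, 0.163], [0.123, 0.087, 0.173]]
```

```bash
python3 -m creep '0.0005 0 0.008 0 0; 0 0 0.008 0 0; 0 0 0.008 0 0; 0 0 0.008 0 0; 0 0 0.008 0 0; 0 0 0.005 0 0; 0 0 0.003 0 0; 0 0 0 0 0; 0 0 0 0 0'
python3 - <<'E'
from h import *
toolcase()
for n in('top','side'):
    f=grab(n);W=cloud(f);P=lidside(f,W);k,s=plane(P);q=P[s]
    r=cv2.minAreaRect((q[:,:2]*1000).astype(np.float32));print(n,'plane',k,s.sum(),np.round(r[0],1),np.round(r[1],1),round(r[2],2))
E
```

```text
clock: 56.6
tcp_pos: [0.4576, 0.1386, 0.0989]
tcp_rot: [[0.055, 0.998, -0.02], [0.998, -0.055, 0.002], [0.001, -0.02, -1.0]]
ft_force: [-0.3, -0.4, -3.3]
gripper_width: 0.0133
t 56.6 tcp case [0.6 0.2] z 98.9 toolx yaw rel case 0.01 F [-0.3 -0.4 -3.3] w 0.0133 q [-0.7   0.77  0.54  2.1  -0.83  0.52  0.42]
top plane [-0.0014  0.0042  0.1182] 2561 [-0.2  0.3] [265.7 177.3] 0.39
side plane [0.0041 0.0024 0.12  ] 1931 [-3.1  0.4] [178.8 275.6] 89.84
```

```bash
python3 -m creep '0 0 0.003 0 0; 0 0 0.003 0 0; 0 0 0.002 0 0; 0 0 0.002 0 0; 0 0 0 0 0'
python3 -m creep '0 0 0.0015 0 0; 0 0 0.0015 0 0; 0 0 0.001 0 0; 0 0 0 0 0'
python3 - <<'E'
from h import *
toolcase();print(manip.observe()['moment'].round(2))
for n in('top','side'):
    f=grab(n);W=cloud(f);P=lidside(f,W);k,s=plane(P);q=P[s]
    r=cv2.minAreaRect((q[:,:2]*1000).astype(np.float32));print(n,'plane',k,s.sum(),np.round(r[0],1),np.round(r[1],1),round(r[2],2))
E
```

```text
clock: 57.12
tcp_pos: [0.4582, 0.1389, 0.0893]
tcp_rot: [[0.056, 0.998, -0.018], [0.998, -0.056, 0.003], [0.002, -0.019, -1.0]]
ft_force: [0.0, 1.6, 2.3]
gripper_width: 0.0129
clock: 57.45
tcp_pos: [0.4588, 0.1387, 0.086]
tcp_rot: [[0.056, 0.998, -0.017], [0.998, -0.056, 0.003], [0.002, -0.017, -1.0]]
ft_force: [0.1, -0.0, 9.0]
gripper_width: 0.013
t 57.45 tcp case [ 0.8 -1. ] z 86.0 toolx yaw rel case -0.04 F [ 0.1 -0.   9. ] w 0.013 q [-0.68  0.79  0.51  2.11 -0.86  0.48  0.44]
[ 0.02  0.23 -0.08]
top plane [-0.0012  0.0205  0.1052] 2509 [-0.4 -0.1] [264.8 178.7] 0.1
side plane [0.0051 0.0193 0.107 ] 1892 [-3.9  0.6] [179. 275.] 89.46
```

```bash
python3 -m creep '0 0 0.0015 0 0; 0 0 0.0015 0 0; 0 0 0.001 0 0; 0 0 0 0 0'
python3 -m creep '0 0 0.0015 0 0; 0 0 0.0015 0 0; 0 0 0.001 0 0; 0 0 0 0 0'
python3 - <<'E'
from h import *
toolcase();print(manip.observe()['moment'].round(2))
for n in('top','side'):
    f=grab(n);W=cloud(f);P=lidside(f,W);k,s=plane(P);q=P[s]
    r=cv2.minAreaRect((q[:,:2]*1000).astype(np.float32));print(n,'plane',k,s.sum(),np.round(r[0],1),np.round(r[1],1),round(r[2],2))
E
```

```text
clock: 57.88
tcp_pos: [0.4576, 0.1385, 0.0811]
tcp_rot: [[0.056, 0.998, -0.019], [0.998, -0.056, 0.002], [0.001, -0.019, -1.0]]
ft_force: [1.7, -0.2, 1.6]
gripper_width: 0.0132
clock: 58.22
tcp_pos: [0.4575, 0.139, 0.0765]
tcp_rot: [[0.055, 0.998, -0.02], [0.998, -0.055, 0.002], [0.001, -0.02, -1.0]]
ft_force: [2.2, 1.8, -3.1]
gripper_width: 0.013
t 58.22 tcp case [1.  0.4] z 76.5 toolx yaw rel case 0.03 F [ 2.2  1.8 -3.1] w 0.013 q [-0.67  0.8   0.48  2.11 -0.88  0.46  0.45]
[ 0.02 -0.47 -0.14]
top plane [-0.0033 -0.0005  0.0958] 2463 [-0.   0.7] [179.3 264.5] 89.8
side plane [0.0013 0.0036 0.0974] 1898 [-4.9  0.9] [179.6 268.3] 89.45
```

```bash
python3 -m creep '0 0 0.0015 0 0; 0 0 0.0015 0 0; 0 0 0.001 0 0; 0 0 0 0 0'
python3 -m creep '0 0 0.001 0 0; 0 0 0.001 0 0; 0 0 0 0 0'
python3 - <<'E'
from h import *
toolcase();print(manip.observe()['moment'].round(2))
for n in('top','side'):
    f=grab(n);W=cloud(f);P=lidside(f,W);k,s=plane(P);print(n,'plane',k)
E
```

```text
clock: 58.65
tcp_pos: [0.4574, 0.1392, 0.0759]
tcp_rot: [[0.056, 0.998, -0.018], [0.998, -0.056, 0.006], [0.005, -0.018, -1.0]]
ft_force: [-3.9, 0.5, 32.6]
gripper_width: 0.0132
clock: 58.9
tcp_pos: [0.4575, 0.1393, 0.0758]
tcp_rot: [[0.057, 0.998, -0.017], [0.998, -0.057, 0.008], [0.007, -0.017, -1.0]]
ft_force: [-7.9, 1.5, 55.8]
gripper_width: 0.0133
t 58.9 tcp case [1.3 0.3] z 75.8 toolx yaw rel case -0.08 F [-7.9  1.5 55.8] w 0.0133 q [-0.66  0.8   0.47  2.12 -0.89  0.45  0.46]
[ 0.24  1.89 -0.02]
top plane [-0.0056  0.0009  0.0954]
side plane [0.002  0.0001 0.0969]
```

```bash
python3 -m creep '0 0 -0.002 0 0; 0 0 -0.002 0 0; 0 0 -0.0015 0 0; 0 0 0 0 0.0; 0 0 0 0 0.03; 0 0 0 0 0.04; 0 0 0 0 0.05; 0 0 0 0 0.05; 0 0 0 0 0.05'
python3 -m creep '0 0 -0.01 0 0.05; 0 0 -0.03 0 0.05; 0 0 -0.04 0 0.05; 0 0 -0.04 0 0.05; -0.04 0 0 0 0.05; -0.04 0 0 0 0.05; -0.04 0 0 0 0.05; -0.04 0 0 0 0.05; -0.04 0 0 0 0.05; -0.04 0 0 0 0.05'
python3 - <<'E'
from h import *
toolcase()
for n in('top','side'):
    f=grab(n);W=cloud(f);save(f,n+'20.png');P=lidside(f,W);P=P[P[:,2]<.12];k,s=plane(P);q=P[s]
    r=cv2.minAreaRect((q[:,:2]*1000).astype(np.float32));print(n,'plane',k,s.sum(),np.round(r[0],1),np.round(r[1],1),round(r[2],2))
a=cv2.imread('pics/side20.png')[120:300,140:400];b=cv2.imread('pics/top20.png')[50:300,80:440]
a=cv2.resize(a,(780,540),interpolation=cv2.INTER_CUBIC);b=cv2.resize(b,(360,250))
cv2.imwrite('pics/fin.png',a)
E
```

```text
clock: 59.75
tcp_pos: [0.4567, 0.1386, 0.0763]
tcp_rot: [[0.055, 0.998, -0.021], [0.998, -0.055, 0.002], [0.001, -0.021, -1.0]]
ft_force: [-0.4, 0.5, 0.3]
gripper_width: 0.0441
clock: 60.58
tcp_pos: [0.4456, -0.1027, 0.1962]
tcp_rot: [[0.055, 0.998, -0.02], [0.999, -0.055, 0.003], [0.002, -0.021, -1.0]]
ft_force: [1.3, 1.0, -0.4]
gripper_width: 0.0499
t 60.58 tcp case [-241.    -1.1] z 196.2 toolx yaw rel case 0.04 F [ 1.3  1.  -0.4] w 0.0499 q [-0.3   0.59  0.69  2.07 -0.58  0.7   0.72]
top plane [-0.0011  0.0016  0.0959] 4750 [0.3 0.8] [179.5 265.5] 89.82
side plane [ 0.0017 -0.0046  0.0971] 1893 [-2.1  0.5] [180.1 278.3] 89.74
```

View pics/fin.png

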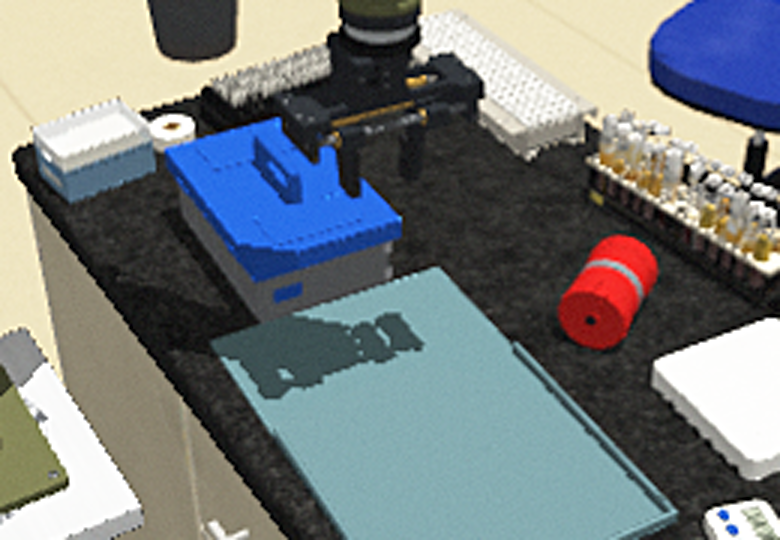

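View pics/top20.png

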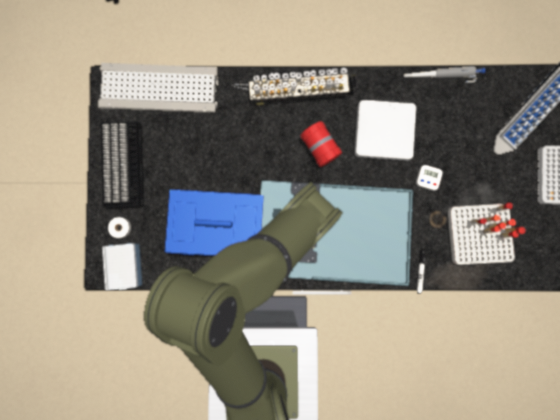

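Lid level and seated on the case (side crop (285,200), top (213,223)), mat empty, and the bystanders look to be where they started.

```bash
python3 -m creep '0 0 0 0 0.05; 0 0 0 0 0.05; 0 0 0 0 0.05'; python3 -c "
from station import manip
manip.close_job()"
```

```text
clock: 60.93
tcp_pos: [0.4463, -0.0992, 0.1958]
tcp_rot: [[0.052, 0.998, -0.021], [0.999, -0.052, 0.004], [0.002, -0.021, -1.0]]
ft_force: [0.4, 0.2, -0.3]
gripper_width: 0.0501
the job is handed in; nothing more can be done
```

I handed the job in at 60.9 s. All three cartridges are in the case one behind another, the door is shut, and the blue lid is on and level.

- **Cartridges:** I rolled each one in with the open fingers. Before rolling cartridges one and three, I squeezed them lightly to slide and square them on the mat, without lifting. The last push met about 19 N with the row against the back wall, and the top camera showed them touching and square.
- **Door:** It was pushed to a firm stop at about 20 N, with its face reading flush across the width.
- **Lid:** It snapped down, then hit a hard stop at about 56 N. After release, both cameras read it level within 0.005 slope. The top camera put it within 1 mm of centre. The plate read 96 to 97 mm high against a nominal 94 mm; the cameras also read it 1 to 2 mm high when the lid lay on the bench.
- **Last picture:** The mat is empty, the red look-alike and the other things look unmoved, and the robot is clear of everything.

**Disagreements and mishaps:**
- **Height reading:** The reported tool height was about 33 mm lower than the real finger tips, and I worked around it from there on. I only found this after the first push slid over cartridge one, where the fingertips pressed on its top with about 62 N. The picture shows tips rather than the gripper body touching, and the cartridge was fine afterwards.
- **Joint stop:** While closing the door, the wrist briefly ran onto a joint range stop. That left about a 1° tool tilt for the rest of the run.
- **Middle cartridge:** It sits about 15 mm off centre, close to the near side wall, but it is inside.

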